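# Cap the stub posts for tacking

### The arm

A 6-joint arm with a two-finger parallel gripper is mounted at the origin on the work surface. World frame = base frame: x ahead of the robot, y to its left, z up, the work surface at z = 0. Lengths are in mm, angles in rad, forces in N, time in s.
With the tool pointing down it reaches from about 275 to 750 mm from the base axis. Payload 10.2 kg.
Tool frame: the origin (TCP) lies midway between the tips of the shut fingers; the grasp point (between the pads) lies 19 mm behind it; z points along the fingers, y is the direction in which the jaws open and shut (so a half turn about z gives the same grasp; the last joint's range is limited). The gripper opens to 88 mm and grips with 3 to 60 N. Pads are 18 mm wide; open, the fingers measure 123 mm over their backs; the gripper's body (75 mm by 187 mm) begins 45 mm behind the grasp point.
Start: joints at [1.045, 0.313, 1.498, -0, 1.331, -0.223], TCP at [156.565, 501.117, 238.72] pointing down, gripper open.
Joint ranges: [-2.94, 2.94], [-0.97, 2.17], [0.19, 2.56], [-1.23, 4.37], [0.02, 3.11], [-2.88, 2.88]. Speed limits (rad/s): [2.39, 2.39, 3.01, 3.14, 3.14, 3.14].

### API

Orientations are given as [roll, pitch, yaw] about the fixed x, y, z axes, in that order (R = Rz(yaw) Ry(pitch) Rx(roll)).
In Python, from rig import manip, vision, ticket gives the robot as it stands. The module is installed in compiled form; this text tells all that it offers.
- The arm moves only by the tool play_rows, never from a script. Its argument "increments" is one flat list of numbers, 7 for each row, row after row: the opening, from 0 (shut) to 1 (fully open), then the shift along the tool's x, y, z in units of 25 mm (1.0 is 25 mm), then the turn, a rotation vector about the tool's x, y, z in units of 6 degrees (1.0 is 6 degrees). In form: [gripper, tx, ty, tz, wx, wy, wz, gripper, tx, ty, tz, wx, wy, wz, ...]. A call has 1 to 10 rows; each row shifts and turns the pose as measured when the row begins, along the tool's axes as they then stand; what a row does not reach is not made up. A row lasts 1/12 s, in which the tool goes at most 41.7 mm and 7.16 degrees, less where a joint would pass 70% of its speed; a pose out of reach is approached as far as the arm can. A call is refused whole if a number of a shift passes 1 or a number of a turn 1, either way. A call with a gripper value outside its range is refused whole. The fingers move at their own pace and stop on an object; "squeeze" is the grip in N (left out, the last holds). Time passes only in rows, so rows that do not move let the fingers close. It gives the time, the measured TCP pose, the force and the opening at its end, in the units of the state.
- manip.state(): the state, without advancing time (a new reading comes with each control period).
- vision.capture(name): name is "side" or "top"; returns a dict with "frame" (420x560x3 uint8, red, green, blue), "camera_matrix" (3x3 intrinsics, pixels), "R" (3x3) and "t" (3): a world point X has camera coordinates R X + t. Camera axes: x right, y down, z forward; pixel columns grow to the right and rows downward; lengths in mm; the calibration is good to about 2 mm. A picture is of the moment at which its call begins. There is no depth.
- ticket.job_done(): hands the job in, once; it reports no verdict.
Trained networks look in a picture, given as the dict that the camera call returned (one of the last four; its "shot" number tells which), for a name from the list of things; names that differ only in an ending like _2 or _b are one class to them, and where a whole thing is asked for, a point or a joint stands for the part that bears it (a point fixed in the world has none). Each returns a list of dicts, best first, with "p" (0 to 1); they miss things now and then, are a little off and sometimes report something else, mostly with a low value. They report only what shows in the picture. A call takes as long as a camera call. They do not tell look-alikes from the thing itself.
- vision.silhouettes(query, picture): "region" (420x560 bool, what is visible of it) and "location" ([row, column] in pixels, amid what is visible of it).
The state is a dict: "time": time; "q": joint angles; "joint_vel": joint speeds; "tau": joint torques, N m; "position": TCP position; "ee_rot": TCP orientation; "wrist_force": force on the tool from outside, world axes, zero at the start; "moment": the same for the moment, N m; "finger_gap": finger opening in mm.
Only numpy, scipy, OpenCV 4.12 (cv2) and the standard library are available. Lean on these libraries where they do the work, as an engineer would, in place of code of your own. Each camera call takes 0.05 s, during which the arm holds its last target.

### The job

The four steel cap plates are stacked on the plywood board: working from the top of the stack down, take them one by one and lower each onto the open end of the tube of its own shape, ready for tacking. Each cap must lie flat and centred so that it covers the tube end, with the rectangular and square caps turned parallel to their tubes; set them down rather than dropping them. Do not shove the tape measure or the red welding magnet, and leave all four caps released and at rest.

Things in the scene. Friction and masses are not known exactly. Their poses are not given: they have to be found in the camera images.
- square_cap_mid (a point): 10 mm thick plain steel plate, laser-cut, bright face with a dark heat-tinted edge, 44 x 44 mm square; starts at the very top of the stack of four caps that lies on a fixed plywood board (150 x 110 x 12 mm); about 150 g. Point: the centre of the plate, 5 mm above its underside; z up, x and y along its edges.
- narrow_cap_mid (a point): 10 mm thick plain steel plate, laser-cut, bright face with a dark heat-tinted edge, 78 x 38 mm narrow rectangle; starts second from the top of the stack of four caps that lies on a fixed plywood board (150 x 110 x 12 mm); about 230 g. Point: the centre of the plate, 5 mm above its underside; z up, x along its 78 mm length, y across its 38 mm width.
- round_cap_mid (a point): 10 mm thick plain steel plate, laser-cut, bright face with a dark heat-tinted edge, disc of 62 mm diameter; starts third from the top of the stack of four caps that lies on a fixed plywood board (150 x 110 x 12 mm); about 240 g. Point: the centre of the plate, 5 mm above its underside; z up.
- wide_cap_mid (a point): 10 mm thick plain steel plate, laser-cut, bright face with a dark heat-tinted edge, 100 x 60 mm wide rectangle; starts at the bottom of the stack of four caps that lies on a fixed plywood board (150 x 110 x 12 mm); about 470 g. Point: the centre of the plate, 5 mm above its underside; z up, x along its 100 mm length, y across its 60 mm width.
- square_post_top (a point): Open upper end of the 25 x 25 mm square tube (3 mm wall), a short hollow stub standing on a slightly larger 6 mm foot plate fixed to the bench; tube end 60 mm above the bench. Point: centre of the tube, level with its rim; z up, x and y along its sides. A cap seated here has its centre 5 mm above this point.
- narrow_post_top (a point): Open upper end of the 60 x 20 mm narrow rectangular tube (3 mm wall), a short hollow stub standing on a slightly larger 6 mm foot plate fixed to the bench; tube end 50 mm above the bench. Point: centre of the tube, level with its rim; z up, x along its 60 mm side. A cap seated here has its centre 5 mm above this point.
- pipe_post_top (a point): Open upper end of the round pipe (42 mm outside diameter, 4 mm wall), a short hollow stub standing on a slightly larger 6 mm foot plate fixed to the bench; tube end 55 mm above the bench. Point: centre of the tube, level with its rim; z up. A cap seated here has its centre 5 mm above this point.
- wide_post_top (a point): Open upper end of the 80 x 40 mm wide rectangular tube (4 mm wall), a short hollow stub standing on a slightly larger 6 mm foot plate fixed to the bench; tube end 45 mm above the bench. Point: centre of the tube, level with its rim; z up, x along its 80 mm side. A cap seated here has its centre 5 mm above this point.
- tape_mid (a point): Tape measure lying flat, loose: black case 68 x 62 x 34 mm with a round yellow centre. Point: centre of the case, 17 mm above the bench. Not part of the job: leave it where it is.
- magnet_mid (a point): Red right-angle welding magnet lying flat, loose: triangle with two 100 mm legs, 15 mm thick. Point: inside the triangle, 28 mm from the outer face of each leg, 7.5 mm above the bench. Not part of the job: leave it where it is.
There are look-alikes about, which are no part of the job. Leave any pink look-alike of the part that bears narrow_cap_mid alone.

How it is judged:
By the outcome, as a careful person would: the job done as asked, in the order asked, and still so for the second after the job is handed in, with the robot touching nothing.
It also fails if it takes over 141 s, if anything falls off the work surface, if the arm or the gripper's body presses on something with over 40 N, if the wrist force passes 120 N, or if a joint passes its speed limit or range.

## Working session

There is one attempt and no reset: what is moved stays moved. The work goes in short steps, Python scripts to look and compute and a tool call to move; the robot and the scene stay as the last step left them, time stands still between calls to the robot, and variables do not carry over. Pictures are saved under pics/ and viewed, and the job is handed in when it is done.

Besides the shell and the picture viewer there is one more tool, called after "Emit:" as name(argument=value, ...), one argument or row to a line, values as JSON. play_rows: Moves the arm, as the interface text tells. Its arguments: {"type":"object","properties":{"increments":{"type":"array"},"squeeze":{"type":"number"}},"required":["increments"]}

```bash
mkdir -p pics; python3 - <<'E'
from rig import manip, vision
import cv2,pickle
print(manip.state())
for n in ["side","top"]:
    d=vision.capture(n); pickle.dump(d,open(f"{n}0.pkl","wb"))
    cv2.imwrite(f"pics/{n}0.png",cv2.resize(d["frame"][:,:,::-1],None,fx=1.42,fy=1.42,interpolation=cv2.INTER_CUBIC))
    print(n,d["camera_matrix"],d["R"],d["t"])
E
```

```text
{'time': 0.0, 'q': array([ 1.04459052e+00,  3.13435546e-01,  1.49844932e+00, -9.33679438e-06,
        1.33100679e+00, -2.23432167e-01]), 'joint_vel': array([ 0.00085611, -0.00080784,  0.00017628, -0.00057322, -0.00123936,
       -0.00158599]), 'tau': array([ 9.86464765e-04, -4.02205396e+01, -2.52272594e+01,  6.95055840e-02,
        3.52431333e-02, -1.60850263e-04]), 'position': array([156.43732668, 500.88410586, 238.16386335]), 'ee_rot': array([-3.14032393e+00, -2.78988342e-04,  2.83882106e+00]), 'wrist_force': array([-0.51076076, -0.01202858,  0.09769958]), 'moment': array([-0.01646556, -0.011355  ,  0.02362951]), 'finger_gap': 87.80768621940945}
side [[543.04540464   0.         282.3795707 ]
 [  0.         543.04540464 213.34809925]
 [  0.           0.           1.        ]] [[-0.99765518 -0.06782488 -0.0091609 ]
 [-0.03106497  0.56802572 -0.82242431]
 [ 0.06098445 -0.8202113  -0.56880078]] [ 582.09352187  105.61192816 1271.10538861]
top [[392.4640105    0.         282.96317399]
 [  0.         392.4640105  201.14489153]
 [  0.           0.           1.        ]] [[ 0.01385752 -0.99990112 -0.00239327]
 [-0.9875907  -0.01331237 -0.1564845 ]
 [ 0.15643717  0.00453206 -0.98767751]] [-37.3752937  590.53484142 783.75865801]
```

View pics/side0.png

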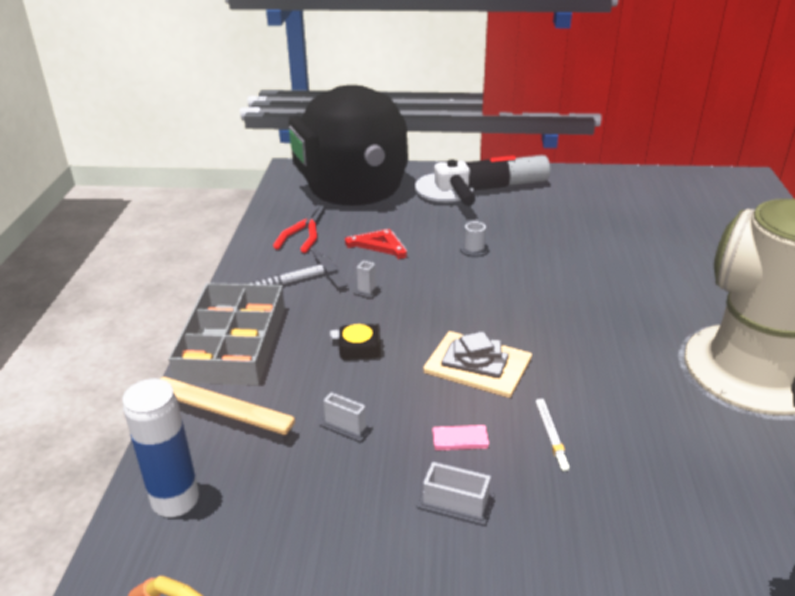

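View pics/top0.png

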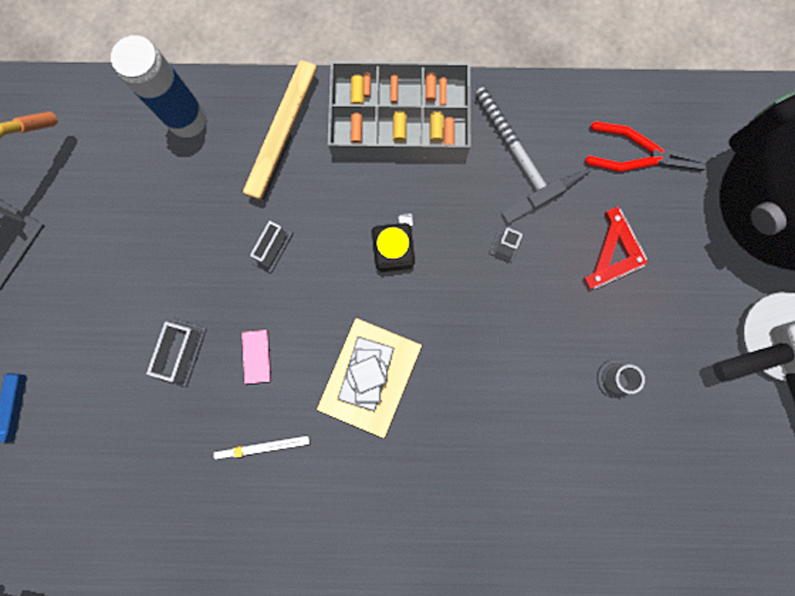

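The only look-alike of the narrow cap is the pink plate, at about (256,357) in the enlarged top view and (460,437) in the side view. I'll leave it alone. The real caps are the grey stack on the plywood, at top (368,373) and side (477,350). Next I'll check that in a close crop.

```bash
python3 - <<'E'
import cv2,pickle,numpy as np
S=pickle.load(open("side0.pkl","rb"))["frame"][:,:,::-1];T=pickle.load(open("top0.pkl","rb"))["frame"][:,:,::-1]
def cr(I,c,r,w,h,s): return cv2.resize(I[r-h//2:r+h//2,c-w//2:c+w//2],(w*s,h*s),interpolation=cv2.INTER_CUBIC)
a=cr(T,260,265,80,90,5); b=cr(S,336,252,80,90,5)
cv2.imwrite("pics/stack.png",np.hstack([a,b]))
L=[cr(T,int(x/1.42),int(y/1.42),50,50,5) for x,y in[(510,242),(268,245),(627,379),(176,352)]]
L2=[cr(S,int(x/1.42),int(y/1.42),50,50,5) for x,y in[(366,279),(345,415),(475,238),(456,490)]]
cv2.imwrite("pics/tubes.png",cv2.resize(np.vstack([np.hstack(L),np.hstack(L2)]),(800,400)))
E
```

```text
(no output)
```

View pics/stack.png

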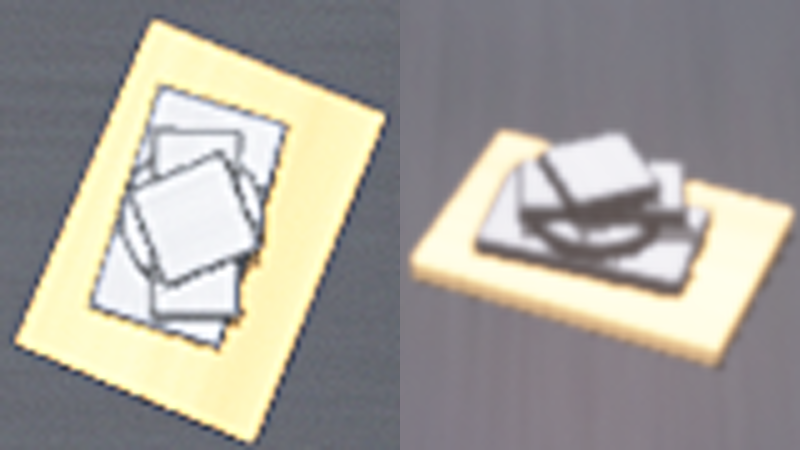

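View pics/tubes.png

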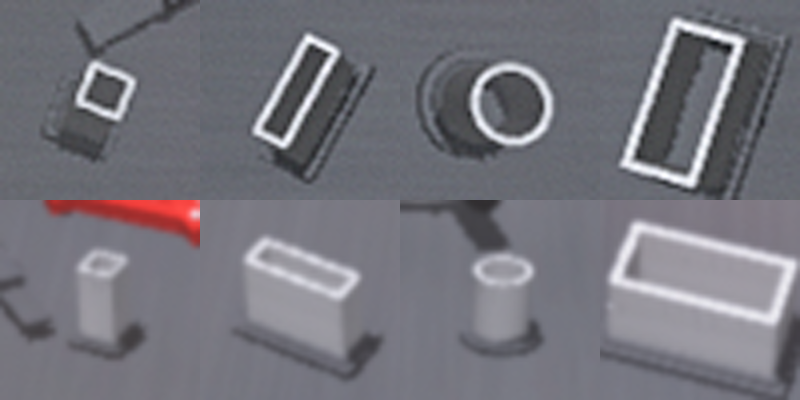

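```bash
cat > h.py <<'E'
import numpy as np,cv2,pickle
from scipy.ndimage import map_coordinates
from scipy.optimize import minimize
def proj(d,P):
    c=np.asarray(P)@np.asarray(d["R"]).T+d["t"]; u=c@np.asarray(d["camera_matrix"]).T
    return u[:,:2]/u[:,2:]
def unproj(d,c,r,z):
    K=np.asarray(d["camera_matrix"]);R=np.asarray(d["R"]);t=np.asarray(d["t"])
    v=R.T@np.linalg.solve(K,[c,r,1]);o=-R.T@t
    return o+v*(z-o[2])/v[2]
def ring(shape,a,b,off):  # outline offset by off (mm, + outwards)
    if shape=="c":
        th=np.linspace(0,2*np.pi,120,endpoint=False);return np.c_[np.cos(th),np.sin(th)]*(a/2+off)
    A=a/2+off;B=b/2+off;s=np.linspace(-1,1,40)
    return np.vstack([np.c_[s*A,0*s+B],np.c_[s*A,0*s-B],np.c_[0*s+A,s*B],np.c_[0*s-A,s*B]])
def smp(d,g,pts,x,y,w,z):
    c,s=np.cos(w),np.sin(w);P=np.c_[pts@np.array([[c,s],[-s,c]])+[x,y],np.full(len(pts),z)]
    uv=proj(d,P);return map_coordinates(g,[uv[:,1],uv[:,0]],order=1)
def fit(d,shape,a,b,z,plus,minus,p0,agg=np.mean):
    g=d["frame"].astype(float).mean(2)
    Pp=[ring(shape,a,b,o) for o in plus];Pm=[ring(shape,a,b,o) for o in minus]
    f=lambda p:-(sum(agg(smp(d,g,q,*p,z)) for q in Pp)/len(Pp)-sum(agg(smp(d,g,q,*p,z)) for q in Pm)/len(Pm))
    best=None
    for w0 in ([0] if shape=="c" else p0[2] if hasattr(p0[2],'__len__') else [p0[2]]):
      for dx in(-4,0,4):
        for dy in (-4,0,4):
          s=np.array([p0[0]+dx,p0[1]+dy,w0])
          r=minimize(f,s,method="Nelder-Mead",options=dict(initial_simplex=[s,s+[4,0,0],s+[0,4,0],s+[0,0,.15]],xatol=.01,fatol=.01))
          if best is None or r.fun<best.fun:best=r
    return best.x,best.fun
E
python3 - <<'E'
from h import *
T=pickle.load(open("top0.pkl","rb"));S=pickle.load(open("side0.pkl","rb"))
posts=dict(square=("r",25,25,60,3,(510,242),(366,266)),narrow=("r",60,20,50,3,(268,243),(345,405)),pipe=("c",42,42,55,4,(630,379),(475,230)),wide=("r",80,40,45,4,(176,350),(456,480)))
for n,(sh,a,b,z,wl,pt,ps) in posts.items():
    for nm,d,p in(("top",T,pt),("side",S,ps)):
        X=unproj(d,p[0]/1.42,p[1]/1.42,z)
        r,f=fit(d,sh,a,b,z,[-wl/2],[3,-wl-3],[X[0],X[1],np.arange(-1.5,1.6,.25)])
        print(n,nm,X[:2].round(1),r[:2].round(1),np.degrees(r[2]).round(1),round(f,1))
for n,sh,a,b,z,pt,ps in(("sq","r",44,44,52,(368,373),(480,342)),):
    for nm,d,p in(("top",T,pt),("side",S,ps)):
        X=unproj(d,p[0]/1.42,p[1]/1.42,z)
        r,f=fit(d,sh,a,b,z,[-3],[0],[X[0],X[1],np.arange(-.75,.8,.25)])
        print(n,nm,X[:2].round(1),r[:2].round(1),np.degrees(r[2]).round(1),round(f,1))
E
```

```text
square top [ 656.5 -188.9] [ 663.3 -190.6] -22.7 -125.5
square side [ 660.3 -183.4] [ 662.3 -187.5] -16.8 -25.2
narrow top [652.5 172.6] [656.5 177.3] -25.6 -143.9
narrow side [652.6 185.5] [655.3 180.5] -25.8 -50.8
pipe top [ 458.4 -358.6] [ 459.2 -358.2] 14.3 -129.8
pipe side [ 457.3 -338.7] [ 457.5 -355.4] 8.4 -28.4
wide top [491.2 300.6] [489.8 312.2] -15.2 -149.9
wide side [488.9 316.5] [488.4 315.2] -15.1 -77.1
sq top [461.7  17.7] [460.5  19.3] 22.3 -39.4
sq side [453.   25.4] [459.3  21.8] 19.5 -44.3
```

Emit:
play_rows(
  increments=[1,0,0,0,0,0,1,1,0,0,0,0,0,1,1,0,0,0,0,0,1,1,0,0,0,0,0,1,1,0,0,0,0,0,1,1,0,0,0,0,0,1,1,0,0,0,0,0,1,1,0,0,0,0,0,1,1,0,0,0,0,0,0.5],
)

```text
time: 0.85
position: [155.7, 499.6, 235.1]
ee_rot: [-3.135, 0.005, 1.906]
wrist_force: [-0.2, 0.2, 0.7]
finger_gap: 88.0
```

```bash
cat >> h.py <<'E'
def go(x,y,z,yawdeg=None):
    from rig import manip
    s=manip.state();p=s["position"];e=s["ee_rot"]
    from scipy.spatial.transform import Rotation as Ro
    R=Ro.from_euler("xyz",e).as_matrix()
    d=R.T@(np.array([x,y,z])-p)/25
    print("t",round(s["time"],2),"pos",p.round(1),"rpy",np.degrees(e).round(2),"q6",round(s["q"][5],2),"F",s["wrist_force"].round(1),"gap",round(s["finger_gap"],1))
    print("shift units",d.round(3))
    if yawdeg is not None:
        Rt=Ro.from_euler("xyz",[180,0,yawdeg],degrees=True).as_matrix()
        print("turn units",(np.degrees(Ro.from_matrix(R.T@Rt).as_rotvec())/6).round(3))
E
python3 -c "
from h import *
go(460,20.5,150,111.5)"
```

```text
t 0.85 pos [155.7 499.6 235.1] rpy [-179.63    0.31  109.23] q6 0.71 F [-0.2  0.2  0.7] gap 88.0
shift units [-22.087   5.201   3.491]
turn units [-0.062  0.051 -0.378]
```

Emit:
play_rows(
  increments=[1,-1,0.236,0.1,0,0,0,1,-1,0.236,0.1,0,0,0,1,-1,0.236,0.1,0,0,0,1,-1,0.236,0.1,0,0,0,1,-1,0.236,0.1,0,0,0,1,-1,0.236,0.1,0,0,0,1,-1,0.236,0.1,0,0,0,1,-1,0.236,0.1,0,0,0,1,-1,0.236,0.1,0,0,0,1,-1,0.236,0.1,0,0,0],
)

```text
time: 1.68
position: [294.8, 274.9, 207.3]
ee_rot: [-3.131, 0.007, 1.91]
wrist_force: [0.8, 1.1, 0.7]
finger_gap: 88.2
```

```bash
python3 -c "
from h import *
go(460,20.5,120,111.5)"
```

```text
t 1.68 pos [294.8 274.9 207.3] rpy [-179.38    0.39  109.46] q6 0.12 F [0.8 1.1 0.7] gap 88.2
shift units [-11.772   2.881   3.541]
turn units [-0.105  0.063 -0.341]
```

Emit:
play_rows(
  increments=[0.9,-1,0.25,0.3,-0.1,0.06,-0.34,0.9,-1,0.25,0.3,0,0,0,0.9,-1,0.25,0.3,0,0,0,0.9,-1,0.25,0.3,0,0,0,0.9,-1,0.25,0.3,0,0,0,0.9,-1,0.25,0.3,0,0,0,0.9,-1,0.25,0.3,0,0,0,0.9,-1,0.25,0.3,0,0,0,0.9,-1,0.25,0.3,0,0,0,0.9,-1,0.25,0.3,0,0,0],
)

```text
time: 2.52
position: [448.5, 52.6, 128.8]
ee_rot: [-3.142, -0.001, 1.947]
wrist_force: [-0.2, 0.7, 0.4]
finger_gap: 79.4
```

```bash
python3 -c "
from h import *
go(460,20.5,75,111.5)"
```

```text
t 2.52 pos [448.5  52.6 128.8] rpy [-1.8000e+02 -5.0000e-02  1.1155e+02] q6 -0.52 F [-0.2  0.7  0.4] gap 79.4
shift units [-1.364 -0.043  2.149]
turn units [-0.    -0.008  0.009]
```

Emit:
play_rows(
  increments=[0.9,-0.7,-0.02,0.7,0,0,0,0.9,-0.64,-0.02,0.7,0,0,0,0.9,0,0,0.7,0,0,0,0.9,0,0,0,0,0,0],
)

```text
time: 2.85
position: [462.2, 15.1, 72.6]
ee_rot: [-3.141, -0.001, 1.942]
wrist_force: [0.1, 0.1, -0.5]
finger_gap: 79.4
```

```bash
cat >> h.py <<'E'
def look(tag,X,w=90,h=90,s=4):
    from rig import vision
    L=[]
    for n in("side","top"):
        d=vision.capture(n);pickle.dump(d,open(f"{n}_{tag}.pkl","wb"))
        c,r=proj(d,np.array([X]))[0].astype(int)
        x0=int(np.clip(c-w//2,0,560-w));y0=int(np.clip(r-h//2,0,420-h))
        L.append(cv2.resize(d["frame"][y0:y0+h,x0:x0+w,::-1],(w*s,h*s),interpolation=cv2.INTER_CUBIC))
    cv2.imwrite(f"pics/{tag}.png",np.hstack(L))
E
python3 -c "
from h import *
go(460,20.5,43.5,111.5)
look('a1',[460,20,50])"
```

```text
t 2.85 pos [462.2  15.1  72.6] rpy [-1.7997e+02 -5.0000e-02  1.1125e+02] q6 -0.59 F [ 0.1  0.1 -0.5] gap 79.4
shift units [ 0.231 -0.005  1.163]
turn units [-0.005 -0.008 -0.042]
```

View pics/a1.png

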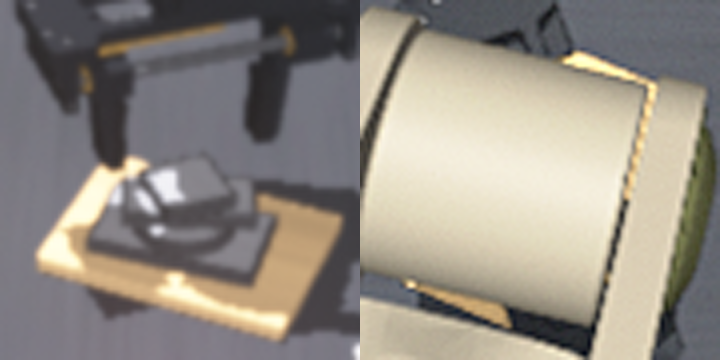

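```bash
python3 -c "
from h import *
d=pickle.load(open('side_a1.pkl','rb'));c,r=proj(d,np.array([[460,20,50.]]))[0].astype(int)
I=cv2.resize(d['frame'][r-45:r+45,c-45:c+45,::-1],(720,720),interpolation=cv2.INTER_CUBIC)
p=np.array([462.2,15.1,72.6]);w=np.radians(111.25);ty=np.array([np.sin(w),-np.cos(w),0]);tx=np.array([np.cos(w),np.sin(w),0])
for sg in(1,-1):
  q=[p+sg*ty*k+tx*m for k,m in((39.7,9),(39.7,-9),(57.2,-9),(57.2,9))]
  uv=proj(d,np.array(q)); uv=((uv-[c-45,r-45]+.5)*8).astype(int)
  cv2.polylines(I,[uv.reshape(-1,1,2)],True,(0,255,0),1)
cv2.imwrite('pics/a1b.png',I[:600])"
```

```text
(no output)
```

View pics/a1b.png

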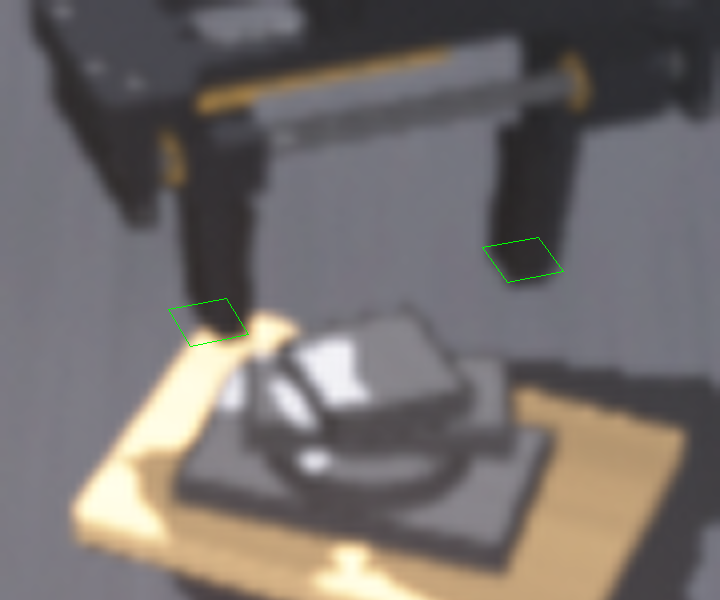

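Emit:
play_rows(
  increments=[0.8,0.23,0,0.5,0,0,0,0.8,0,0,0.3,0,0,0,0.8,0,0,0.1,0,0,0,0.8,0,0,0,0,0,0],
)

```text
time: 3.28
position: [463.2, 22.0, 55.9]
ee_rot: [3.133, 0.005, 1.946]
wrist_force: [-0.2, 0.5, -0.4]
finger_gap: 70.5
```

```bash
python3 -c "
from h import *
go(460,20.5,44,111.5)"
```

```text
t 3.28 pos [463.2  22.   55.9] rpy [179.53   0.28 111.47] q6 -0.58 F [-0.2  0.5 -0.4] gap 70.5
shift units [-0.006 -0.146  0.474]
turn units [ 0.078  0.047 -0.004]
```

Emit:
play_rows(
  increments=[0.7,0,-0.1,0.25,0.07,0.04,0,0.7,0,0,0.15,0,0,0,0.7,0,0,0,0,0,0],
)

```text
time: 3.53
position: [461.7, 21.1, 46.7]
ee_rot: [3.139, 0.002, 1.947]
wrist_force: [0.3, -0.2, -0.1]
finger_gap: 61.7
```

```bash
python3 -c "
from h import *
go(460,20.5,44,111.5);go(460,20.5,44,111.5)"
```

```text
t 3.53 pos [461.7  21.1  46.7] rpy [1.7986e+02 1.1000e-01 1.1153e+02] q6 -0.58 F [ 0.3 -0.2 -0.1] gap 61.7
shift units [ 0.003 -0.07   0.107]
turn units [0.024 0.018 0.005]
t 3.53 pos [461.7  21.1  46.7] rpy [1.7986e+02 1.1000e-01 1.1153e+02] q6 -0.58 F [ 0.3 -0.2 -0.1] gap 61.7
shift units [ 0.003 -0.07   0.107]
turn units [0.024 0.018 0.005]
```

Down the last 3 mm, then close gently.

Emit:
play_rows(
  increments=[0.7,0,-0.06,0.1,0.02,0,0,0.65,0,0,0,0,0,0,0.55,0,0,0,0,0,0,0.5,0,0,0,0,0,0,0.4,0,0,0,0,0,0,0.3,0,0,0,0,0,0,0.3,0,0,0,0,0,0],
  squeeze=25,
)

```text
time: 4.12
position: [460.3, 20.2, 44.2]
ee_rot: [3.141, 0.002, 1.946]
wrist_force: [-0.5, -0.2, -0.6]
finger_gap: 43.7
```

```bash
python3 -c "
from h import *
go(460,20.5,44,111.5)"
```

```text
t 4.12 pos [460.3  20.2  44.2] rpy [1.7998e+02 1.2000e-01 1.1151e+02] q6 -0.58 F [-0.5 -0.2 -0.6] gap 43.7
shift units [ 0.015 -0.007  0.007]
turn units [0.004 0.02  0.002]
```

Emit:
play_rows(
  increments=[0.3,0,0,-0.2,0,0,0,0.3,0,0,-0.4,0,0,0,0.3,0,0,-0.7,0,0,0,0.3,0,0,-0.7,0,0,0.7,0.3,0,0,-0.7,0,0,1,0.3,0,0,0,0,0,1,0.3,0,0,0,0,0,1,0.3,0,0,0,0,0,1,0.3,0,0,0,0,0,1,0.3,0,0,0,0,0,1],
)

```text
time: 4.95
position: [459.3, 20.7, 117.8]
ee_rot: [3.141, 0.001, 1.215]
wrist_force: [0.6, -0.2, -2.4]
finger_gap: 43.7
```

```bash
python3 -c "
from h import *
go(662.8,-189,100,67.7)"
```

```text
t 4.95 pos [459.3  20.7 117.8] rpy [1.7996e+02 8.0000e-02 6.9640e+01] q6 0.15 F [ 0.6 -0.2 -2.4] gap 43.7
shift units [-5.029 10.55   0.726]
turn units [0.007 0.014 0.323]
```

Emit:
play_rows(
  increments=[0.3,-0.3,0.6,0,0,0,0.3,0.3,-0.48,1,0,0,0,0,0.3,-0.48,1,0,0,0,0,0.3,-0.48,1,0,0,0,0,0.3,-0.48,1,0,0,0,0,0.3,-0.48,1,0,0,0,0,0.3,-0.48,1,0,0,0,0,0.3,-0.48,1,0,0,0,0,0.3,-0.4,0.8,0,0,0,0,0.3,-0.2,0.4,0,0,0,0],
)

```text
time: 5.78
position: [625.9, -167.5, 120.1]
ee_rot: [-3.139, 0.001, 1.179]
wrist_force: [0.3, -0.6, -1.3]
finger_gap: 43.9
```

```bash
python3 -c "
from h import *
go(662.8,-189,75,67.7)"
```

```text
t 5.78 pos [ 625.9 -167.5  120.1] rpy [-1.7984e+02  8.0000e-02  6.7560e+01] q6 -0.05 F [ 0.3 -0.6 -1.3] gap 43.9
shift units [-0.228  1.698  1.799]
turn units [-0.026  0.013 -0.023]
```

Emit:
play_rows(
  increments=[0.3,-0.1,0.6,0.3,-0.02,0,0,0.3,-0.05,0.5,0.3,0,0,0,0.3,0,0.3,0.3,0,0,0,0.3,0,0.1,0.3,0,0,0,0.3,0,0,0,0,0,0,0.3,0,0,0,0,0,0],
)

```text
time: 6.28
position: [660.4, -188.7, 88.6]
ee_rot: [-3.139, 0.002, 1.176]
wrist_force: [0.0, -0.0, -0.7]
finger_gap: 43.5
```

```bash
python3 -c "
from h import *
go(662.8,-189,66,67.7)
look('b1',[662,-189,70])"
```

```text
t 6.28 pos [ 660.4 -188.7   88.6] rpy [-1.7986e+02  9.0000e-02  6.7410e+01] q6 -0.05 F [ 0.  -0.  -0.7] gap 43.5
shift units [0.027 0.093 0.903]
turn units [-0.024  0.015 -0.049]
```

View pics/b1.png

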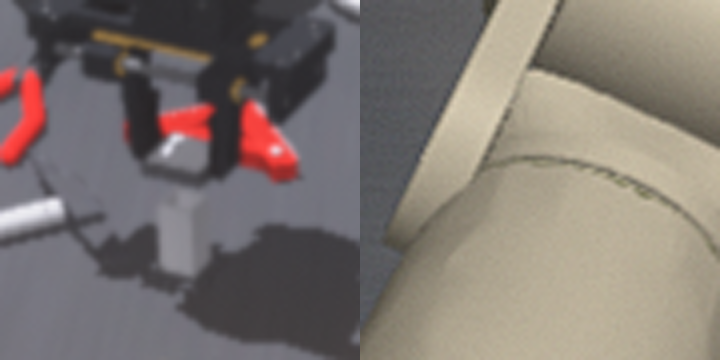

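Emit:
play_rows(
  increments=[0.3,0.02,0.08,0.4,-0.02,0,-0.04,0.3,0,0,0.3,0,0,0,0.3,0,0,0.15,0,0,0,0.3,0,0,0,0,0,0],
)

```text
time: 6.72
position: [662.4, -188.3, 67.2]
ee_rot: [3.14, 0.002, 1.182]
wrist_force: [0.5, 0.8, -2.2]
finger_gap: 43.4
```

```bash
python3 -c "
from h import *
go(662.8,-189,62.2,67.7)"
```

```text
t 6.72 pos [ 662.4 -188.3   67.2] rpy [1.799e+02 9.000e-02 6.772e+01] q6 -0.06 F [ 0.5  0.8 -2.2] gap 43.4
shift units [-0.018  0.026  0.202]
turn units [0.017 0.015 0.004]
```

Emit:
play_rows(
  increments=[0.3,-0.02,0.03,0.1,0.02,0.01,0,0.3,0,0,0.06,0,0,0,0.3,0,0,0.03,0,0,0,0.3,0,0,0.02,0,0,0],
)

```text
time: 7.05
position: [662.9, -189.0, 62.2]
ee_rot: [-3.141, 0.0, 1.182]
wrist_force: [-4.0, 1.4, 5.2]
finger_gap: 43.6
```

```bash
python3 -c "
from h import *
go(662.8,-189,62.2,67.7)"
```

```text
t 7.05 pos [ 662.9 -189.    62.2] rpy [-1.7997e+02  2.0000e-02  6.7730e+01] q6 -0.06 F [-4.   1.4  5.2] gap 43.6
shift units [-0.002 -0.004  0.   ]
turn units [-0.005  0.004  0.005]
```

Emit:
play_rows(
  increments=[0.5,0,0,0,0,0,0,0.52,0,0,0,0,0,0,0.56,0,0,0,0,0,0,0.65,0,0,0,0,0,0,0.75,0,0,0,0,0,0,0.75,0,0,-0.3,0,0,0,0.75,0,0,-0.8,0,0,0,0.75,0,0,-0.8,0,0,0,0.8,0,0,-0.6,0,0,0,0.8,0,0,0,0,0,0],
)

```text
time: 7.88
position: [663.3, -189.3, 129.4]
ee_rot: [3.14, 0.001, 1.182]
wrist_force: [-1.1, -0.1, 1.3]
finger_gap: 71.1
```

```bash
python3 -c "
from h import *
go(460,20,130,90)
look('b2',[662,-189,70])
look('b3',[460,20,40])
T=pickle.load(open('top_b3.pkl','rb'));S=pickle.load(open('side_b3.pkl','rb'))
for nm,d in(('top',T),('side',S)):
  for sh in [(-2.5,),]:
    r,f=fit(d,'r',78,38,42,[-3],[0],[460,20,np.arange(-.5,.5,.25)]);print('narrow',nm,r[:2].round(1),np.degrees(r[2]).round(1),f)
    r,f=fit(d,'r',44,44,70,[-3],[0],[662,-189,np.arange(-.75,.75,.25)]);print('sq',nm,r[:2].round(1),np.degrees(r[2]).round(1),f)
"
```

```text
t 7.88 pos [ 663.3 -189.3  129.4] rpy [1.7992e+02 3.0000e-02 6.7720e+01] q6 -0.06 F [-1.1 -0.1  1.3] gap 71.1
shift units [  4.663 -10.699  -0.043]
turn units [ 0.012  0.007 -3.713]
narrow top [467.1  10.9] -15.1 -38.05718569059107
sq top [ 661.5 -194.8] -1.3 -9.758943585991858
narrow side [476.5  12.2] -22.1 -34.00209010046569
sq side [ 660.9 -185.6] 70.7 -19.793953192201883
```

View pics/b2.png

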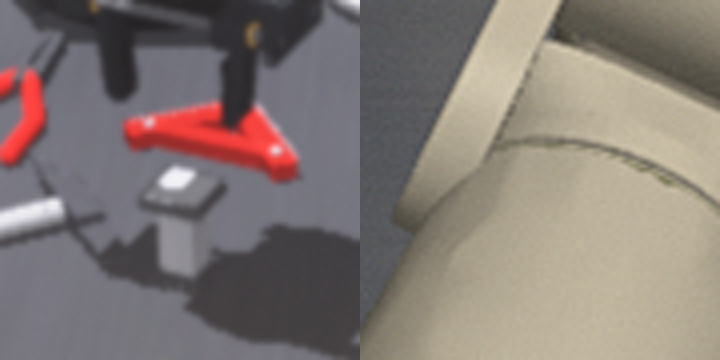

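View pics/b3.png

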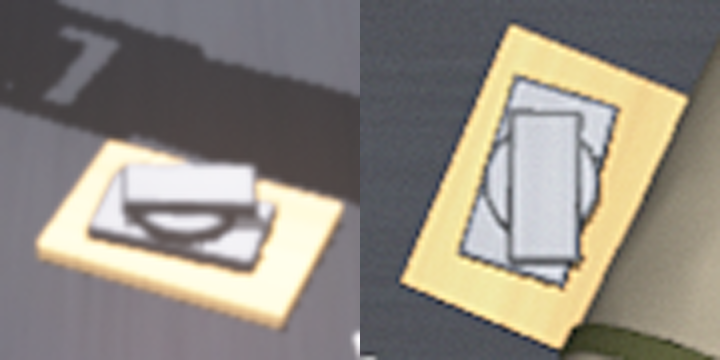

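```bash
python3 -c "
from h import *
T=pickle.load(open('top_b3.pkl','rb'));S=pickle.load(open('side_b3.pkl','rb'))
c,r=proj(T,np.array([[460,20,40.]]))[0].astype(int)
P=[unproj(T,(a-360)/4+c-45,b/4+r-45,42)[:2] for a,b in((510,112),(580,113),(577,262),(511,260))];P=np.array(P);print(P.round(1),P.mean(0))
c,r=proj(S,np.array([[460,20,40.]]))[0].astype(int)
P2=np.array([unproj(S,a/4+c-45,b/4+r-45,42)[:2] for a,b in((122,165),(255,166),(255,208),(127,203))]);print(P2.round(1),P2.mean(0))
for nm,d,p in(('top',T,P.mean(0)),('side',S,P2.mean(0))):
    for pl in(-2,-3,-4):
      g=d['frame'].astype(float).mean(2)
      f=lambda q:-np.mean(smp(d,g,ring('r',78,38,pl),*q,42))+np.mean(smp(d,g,ring('r',78,38,0),*q,42))
      from scipy.optimize import brute,fmin
      q=brute(f,((p[0]-5,p[0]+5),(p[1]-5,p[1]+5),(-.15,.15)),Ns=11,finish=fmin);print(nm,pl,q.round(2),np.degrees(q[2]).round(1),f(q))
"
```

```text
[[495.9  37.2]
 [495.9   0.7]
 [419.6   0.7]
 [420.2  34.7]] [457.89154196  18.31312862]
[[495.4   8.6]
 [418.    5.3]
 [419.5  44.7]
 [492.2  44.2]] [456.26839611  25.71195164]
top -2 [ 4.5179e+02  1.5770e+01 -2.9000e-01] -16.5 -26.142143622136928
top -3 [4.5931e+02 1.9160e+01 2.0000e-02] 1.1 -25.3327528230559
top -4 [4.5931e+02 1.9080e+01 2.0000e-02] 1.2 -55.35878196325638
side -2 [4.549e+02 2.250e+01 1.100e-01] 6.3 -19.894652006843103
side -3 [4.5554e+02 2.2300e+01 1.1000e-01] 6.3 -29.803085384740086
side -4 [4.570e+02 2.076e+01 6.000e-02] 3.2 -41.75856225934339
```

Emit:
play_rows(
  increments=[0.8,0,0,0,0,0,1,0.8,0,0,0,0,0,1,0.8,0,0,0,0,0,1,0.8,0,0,0,0,0,1,0.8,0,0,0,0,0,1,0.8,0,0,0,0,0,1,0.8,0,0,0,0,0,1,0.8,0,0,0,0,0,1,0.8,0,0,0,0,0,1,0.8,0,0,0,0,0,1],
)

```text
time: 8.92
position: [657.1, -186.6, 109.7]
ee_rot: [-3.128, 0.024, 0.087]
wrist_force: [0.5, -1.0, 0.2]
finger_gap: 70.3
```

```bash
python3 -c "
from h import *
go(458.5,20.4,120,1.5)"
```

```text
t 8.92 pos [ 657.1 -186.6  109.7] rpy [-179.2    1.4    5. ] q6 1.04 F [ 0.5 -1.   0.2] gap 70.3
shift units [-7.2   -8.942 -0.113]
turn units [-0.125  0.238  0.581]
```

Emit:
play_rows(
  increments=[0.8,-0.3,-0.4,-0.3,-0.12,0.2,0.5,0.8,-0.8,-1,-0.1,0,0,0,0.8,-0.8,-1,-0.1,0,0,0,0.8,-0.8,-1,-0.1,0,0,0,0.8,-0.8,-1,-0.1,0,0,0,0.8,-0.8,-1,-0.1,0,0,0,0.8,-0.8,-1,-0.1,0,0,0,0.8,-0.8,-1,-0.1,0,0,0,0.8,-0.7,-0.8,-0.05,0,0,0,0.8,-0.3,-0.3,0,0,0,0],
)

```text
time: 9.75
position: [465.0, 29.0, 125.9]
ee_rot: [-3.135, 0.023, 0.02]
wrist_force: [0.4, -0.3, -0.5]
finger_gap: 70.3
```

```bash
python3 -c "
from h import *
go(458.5,20.4,60,1.5)"
```

```text
t 9.75 pos [465.   29.  125.9] rpy [-179.6     1.31    1.15] q6 1.36 F [ 0.4 -0.3 -0.5] gap 70.3
shift units [-0.208  0.358  2.639]
turn units [-0.068  0.217 -0.059]
```

Emit:
play_rows(
  increments=[0.75,-0.1,0.2,0.3,-0.07,0.22,-0.06,0.75,-0.1,0.15,0.7,0,0,0,0.75,0,0,0.7,0,0,0,0.7,0,0,0.5,0,0,0,0.7,0,0,0.2,0,0,0,0.7,0,0,0,0,0,0,0.7,0,0,0,0,0,0],
)

```text
time: 10.33
position: [454.5, 23.5, 60.3]
ee_rot: [-3.14, 0.007, 0.031]
wrist_force: [0.1, 0.9, -0.5]
finger_gap: 61.8
```

```bash
python3 -c "
from h import *
go(458.5,20.4,34,1.5)"
```

```text
t 10.33 pos [454.5  23.5  60.3] rpy [-179.91    0.38    1.78] q6 1.33 F [ 0.1  0.9 -0.5] gap 61.8
shift units [0.162 0.129 1.05 ]
turn units [-0.015  0.063  0.047]
```

Emit:
play_rows(
  increments=[0.65,0.1,0.1,0.2,0,0.06,0.04,0.65,0.06,0.03,0.4,0,0,0,0.65,0,0,0.25,0,0,0,0.65,0,0,0,0,0,0],
)

```text
time: 10.67
position: [460.0, 19.8, 38.3]
ee_rot: [-3.141, -0.003, 0.026]
wrist_force: [-0.4, 0.2, 0.2]
finger_gap: 56.8
```

```bash
python3 -c "
from h import *
go(458.5,20.4,34,1.5)
look('c1',[460,20,40])"
```

```text
t 10.67 pos [460.   19.8  38.3] rpy [-179.95   -0.19    1.5 ] q6 1.33 F [-0.4  0.2  0.2] gap 56.8
shift units [-0.061 -0.027  0.172]
turn units [-0.009 -0.031  0.001]
```

View pics/c1.png

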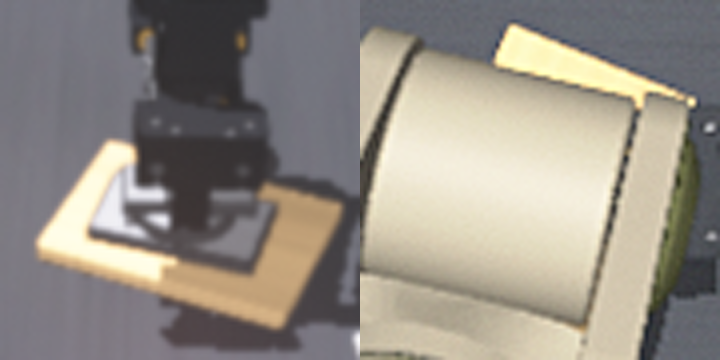

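Aligned: the fingers straddle the narrow cap. I'll lower the last 4 mm and grip.

Emit:
play_rows(
  increments=[0.65,-0.04,-0.02,0.12,0,-0.03,0,0.65,0,0,0.04,0,0,0,0.55,0,0,0,0,0,0,0.48,0,0,0,0,0,0,0.4,0,0,0,0,0,0,0.3,0,0,0,0,0,0,0.25,0,0,0,0,0,0,0.25,0,0,0,0,0,0],
  squeeze=30,
)

```text
time: 11.43
position: [459.6, 20.4, 35.5]
ee_rot: [-3.141, -0.002, 0.027]
wrist_force: [0.3, -0.1, -1.2]
finger_gap: 37.4
```

```bash
python3 -c "
from h import *
go(458.5,20.4,34,1.5)"
```

```text
t 11.43 pos [459.6  20.4  35.5] rpy [-1.7998e+02 -1.2000e-01  1.5300e+00] q6 1.33 F [ 0.3 -0.1 -1.2] gap 37.4
shift units [-0.045 -0.003  0.06 ]
turn units [-0.003 -0.02   0.005]
```

Emit:
play_rows(
  increments=[0.25,0,0,-0.2,0,0,0,0.25,0,0,-0.4,0,0,0,0.25,0,0,-0.8,0,0,0,0.25,0,0,-0.8,0,0,0,0.25,0,0,-0.9,0,0,0.8,0.25,0,0,-0.8,0,0,1,0.25,0,0,-0.2,0,0,1,0.25,0,0,-0.1,0,0,1,0.25,0,0,-0.1,0,0,0.4,0.25,0,0,0,0,0,0],
)

```text
time: 12.27
position: [457.2, 20.8, 150.0]
ee_rot: [-3.141, 0.003, -0.434]
wrist_force: [0.1, -0.2, -1.9]
finger_gap: 37.4
```

```bash
python3 -c "
from h import *
go(656.9,178.4,125,-25.7)"
```

```text
t 12.27 pos [457.2  20.8 150. ] rpy [-1.7998e+02  1.5000e-01 -2.4880e+01] q6 1.79 F [ 0.1 -0.2 -1.9] gap 37.4
shift units [ 4.597 -9.077  0.99 ]
turn units [-0.003  0.025  0.137]
```

Emit:
play_rows(
  increments=[0.25,0.25,-0.5,0,0,0,0.13,0.25,0.5,-1,0,0,0,0,0.25,0.5,-1,0,0,0,0,0.25,0.5,-1,0,0,0,0,0.25,0.5,-1,0,0,0,0,0.25,0.5,-1,0,0,0,0,0.25,0.5,-1,0,0,0,0,0.25,0.5,-0.9,0,0,0,0,0.25,0.35,-0.6,0.1,0,0,0,0.25,0.15,-0.3,0.1,0,0,0],
)

```text
time: 13.1
position: [645.9, 169.7, 141.5]
ee_rot: [3.138, 0.01, -0.433]
wrist_force: [0.6, -1.1, -2.7]
finger_gap: 37.1
```

```bash
python3 -c "
from h import *
go(656.9,178.4,75,-25.7)"
```

```text
t 13.1 pos [645.9 169.7 141.5] rpy [179.81   0.56 -24.82] q6 2.08 F [ 0.6 -1.1 -2.7] gap 37.1
shift units [ 0.28  -0.51   2.656]
turn units [0.032 0.093 0.148]
```

Emit:
play_rows(
  increments=[0.25,0.1,-0.25,0.3,0.03,0.09,0.14,0.25,0.1,-0.1,0.7,0,0,0,0.25,0,0,0.7,0,0,0,0.25,0,0,0.5,0,0,0,0.25,0,0,0.2,0,0,0,0.25,0,0,0,0,0,0,0.25,0,0,0,0,0,0],
)

```text
time: 13.68
position: [652.7, 177.1, 73.6]
ee_rot: [3.139, 0.004, -0.443]
wrist_force: [0.7, 0.7, -1.5]
finger_gap: 37.6
```

```bash
python3 -c "
from h import *
go(656.9,178.4,57,-25.7)
look('d1',[656,179,60])
d=pickle.load(open('side_d1.pkl','rb'))
from rig import manip
s=manip.state();zt=s['position'][2]-3.5+10
r,f=fit(d,'r',78,38,zt,[-3],[0],[s['position'][0],s['position'][1],[-.45]]);print(zt,r,np.degrees(r[2]),f)
"
```

```text
t 13.68 pos [652.7 177.1  73.6] rpy [179.83   0.23 -25.37] q6 2.11 F [ 0.7  0.7 -1.5] gap 37.6
shift units [ 0.131 -0.12   0.664]
turn units [0.029 0.038 0.054]
80.84120498969648 [ 6.52606009e+02  1.80519927e+02 -4.15280097e-01] -23.79379686837353 -11.887488057871039
```

View pics/d1.png

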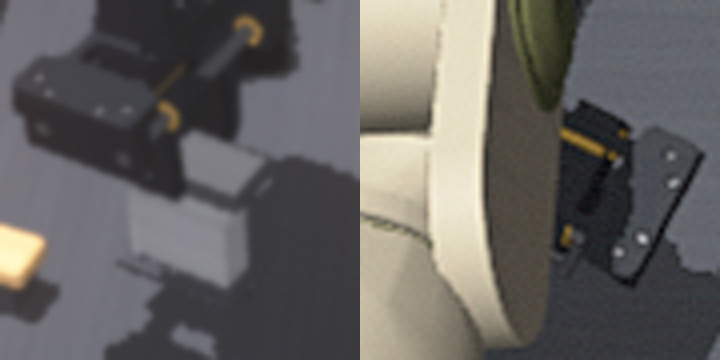

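Emit:
play_rows(
  increments=[0.25,0.12,-0.08,0.2,0.03,0.03,0.05,0.25,0,0,0.2,0,0,0,0.25,0,0,0.12,0,0,0,0.25,0,0,0,0,0,0],
)

```text
time: 14.12
position: [658.1, 177.7, 62.6]
ee_rot: [-3.138, -0.004, -0.449]
wrist_force: [-0.2, 1.4, -2.8]
finger_gap: 37.6
```

```bash
python3 -c "
from h import *
go(656.5,178.4,53.5,-25.7)"
```

```text
t 14.12 pos [658.1 177.7  62.6] rpy [-179.81   -0.25  -25.72] q6 2.11 F [-0.2  1.4 -2.8] gap 37.6
shift units [-0.073  0.004  0.365]
turn units [-0.032 -0.042 -0.003]
```

Emit:
play_rows(
  increments=[0.25,-0.06,0,0.12,-0.03,-0.04,0,0.25,0,0,0.1,0,0,0,0.25,0,0,0.05,0,0,0,0.25,0,0,0,0,0,0],
)

```text
time: 14.45
position: [656.7, 178.4, 55.2]
ee_rot: [3.142, 0.0, -0.449]
wrist_force: [0.1, -0.3, -1.8]
finger_gap: 37.5
```

```bash
python3 -c "
from h import *
go(656.5,178.4,53.5,-25.7)"
```

```text
t 14.45 pos [656.7 178.4  55.2] rpy [ 1.800e+02  1.000e-02 -2.572e+01] q6 2.11 F [ 0.1 -0.3 -1.8] gap 37.5
shift units [-0.007  0.003  0.069]
turn units [ 0.     0.002 -0.003]
```

Emit:
play_rows(
  increments=[0.25,0,0,0.04,0,0,0,0.25,0,0,0.03,0,0,0,0.25,0,0,0.03,0,0,0,0.25,0,0,0,0,0,0],
)

```text
time: 14.78
position: [656.9, 178.5, 53.8]
ee_rot: [-3.141, -0.001, -0.449]
wrist_force: [-0.9, -0.0, -3.0]
finger_gap: 37.6
```

```bash
python3 -c "
from h import *
go(656.5,178.4,53.5,-25.7)"
```

```text
t 14.78 pos [656.9 178.5  53.8] rpy [-1.7999e+02 -3.0000e-02 -2.5710e+01] q6 2.11 F [-0.9 -0.  -3. ] gap 37.6
shift units [-0.012  0.009  0.012]
turn units [-0.002 -0.005 -0.001]
```

Emit:
play_rows(
  increments=[0.25,0,0,0.05,0,0,0,0.25,0,0,0.03,0,0,0,0.25,0,0,0,0,0,0],
)

```text
time: 15.03
position: [657.2, 178.5, 53.7]
ee_rot: [-3.141, -0.002, -0.448]
wrist_force: [0.2, 0.8, -1.3]
finger_gap: 37.6
```

```bash
python3 -c "
from h import *
go(656.5,178.4,53,-25.7)"
```

```text
t 15.03 pos [657.2 178.5  53.7] rpy [-1.7995e+02 -1.1000e-01 -2.5700e+01] q6 2.11 F [ 0.2  0.8 -1.3] gap 37.6
shift units [-0.024  0.018  0.027]
turn units [-0.009 -0.019  0.001]
```

Emit:
play_rows(
  increments=[0.25,0,0,0.04,0,0,0,0.42,0,0,0,0,0,0,0.44,0,0,0,0,0,0,0.48,0,0,0,0,0,0,0.55,0,0,0,0,0,0,0.65,0,0,0,0,0,0,0.65,0,0,-0.3,0,0,0,0.65,0,0,-0.8,0,0,0,0.65,0,0,-1,0,0,0,0.7,0,0,-1,0,0,0],
)

```text
time: 15.87
position: [655.4, 178.2, 128.4]
ee_rot: [3.138, 0.005, -0.449]
wrist_force: [0.5, 0.5, -0.0]
finger_gap: 61.1
```

```bash
python3 -c "
from h import *
go(460,20,130,-25.7)
look('e1',[656,179,60])
look('e2',[460,20,40])
T=pickle.load(open('top_e2.pkl','rb'));S=pickle.load(open('side_e2.pkl','rb'))
for nm,d in(('top',T),('side',S)):
    r,f=fit(d,'r',44,44,70,[-4],[0],[662,-189,[-.4]]);print('sq',nm,r[:2].round(1),np.degrees(r[2]).round(1),f)
    r,f=fit(d,'r',78,38,60,[-4],[0],[656,179,[-.45]]);print('nar',nm,r[:2].round(1),np.degrees(r[2]).round(1),f)
    for o in(-2,-3,-4):
      r,f=fit(d,'c',62,62,32,[o],[0],[460,20,0]);print('round',nm,r[:2].round(1),f)
"
```

```text
t 15.87 pos [655.4 178.2 128.4] rpy [179.82   0.29 -25.72] q6 2.11 F [ 0.5  0.5 -0. ] gap 61.1
shift units [-4.295  9.093 -0.014]
turn units [ 0.03   0.049 -0.003]
sq top [ 662.6 -189.4] -21.1 -110.26932434533857
nar top [665.2 180.5] -17.6 -17.640425894891507
round top [463.8  20.1] -16.127757948207176
round top [461.9  21.5] -31.58646539217247
round top [461.4  21.5] -61.14419256906362
sq side [ 662.9 -188.7] -31.9 -27.22303564601617
nar side [655.8 181. ] -26.9 -51.71249664706636
round side [458.6  21.9] -14.352030109250478
round side [459.7  24.2] -23.045526330720378
round side [459.8  25.3] -34.494663934784626
```

View pics/e1.png

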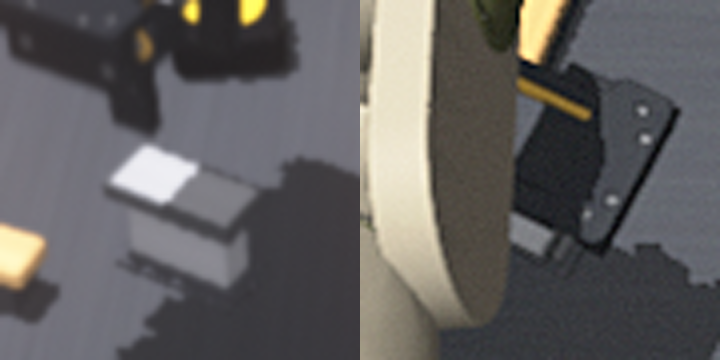

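View pics/e2.png

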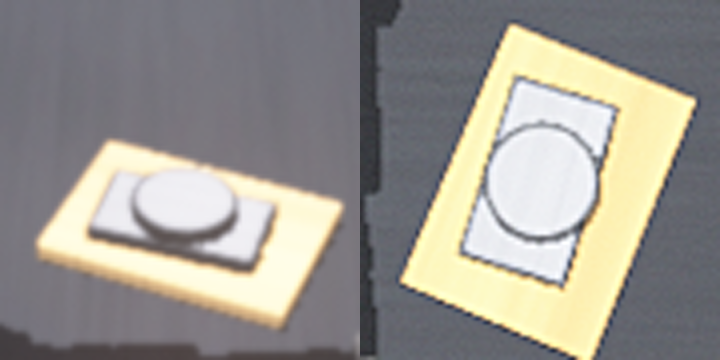

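Emit:
play_rows(
  increments=[0.9,-0.25,0.5,-0.1,0.03,0.04,0,1,-0.48,1,-0.05,0,0,0,1,-0.48,1,-0.05,0,0,0,1,-0.48,1,-0.05,0,0,0,1,-0.48,1,-0.05,0,0,0,1,-0.48,1,-0.05,0,0,0,1,-0.48,1,0,0,0,0,1,-0.48,0.9,0,0,0,0,1,-0.3,0.7,0,0,0,0,1,-0.15,0.3,0,0,0,0],
)

```text
time: 16.9
position: [458.4, 29.1, 125.4]
ee_rot: [3.135, 0.018, -0.446]
wrist_force: [0.4, 0.8, 0.1]
finger_gap: 88.3
```

```bash
python3 -c "
from h import *
go(460.6,22.8,60,-25.7)"
```

```text
t 16.9 pos [458.4  29.1 125.4] rpy [179.64   1.04 -25.56] q6 1.83 F [0.4 0.8 0.1] gap 88.3
shift units [0.234 0.171 2.615]
turn units [0.061 0.174 0.024]
```

Emit:
play_rows(
  increments=[1,0.1,0.1,0.4,0.06,0.17,0.02,1,0.05,0.05,0.7,0,0,0,1,0,0,0.7,0,0,0,1,0,0,0.4,0,0,0,1,0,0,0.1,0,0,0,1,0,0,0,0,0,0,1,0,0,0,0,0,0],
)

```text
time: 17.48
position: [454.5, 22.9, 61.9]
ee_rot: [3.139, 0.009, -0.452]
wrist_force: [0.5, 0.3, 0.7]
finger_gap: 88.3
```

```bash
python3 -c "
from h import *
go(460.6,22.8,24,-25.7)"
```

```text
t 17.48 pos [454.5  22.9  61.9] rpy [179.86   0.53 -25.87] q6 1.81 F [0.5 0.3 0.7] gap 88.3
shift units [ 0.236 -0.108  1.513]
turn units [ 0.023  0.088 -0.028]
```

Emit:
play_rows(
  increments=[1,0.15,-0.06,0.4,0.02,0.09,-0.02,1,0.05,-0.03,0.4,0,0,0,1,0,0,0.3,0,0,0,1,0,0,0.1,0,0,0,1,0,0,0,0,0,0],
)

```text
time: 17.9
position: [460.9, 22.9, 31.7]
ee_rot: [-3.141, -0.003, -0.449]
wrist_force: [0.5, -0.2, 0.1]
finger_gap: 87.9
```

```bash
python3 -c "
from h import *
go(460.6,22.8,24,-25.7)
look('f1',[460,20,30])"
```

```text
t 17.9 pos [460.9  22.9  31.7] rpy [-1.7998e+02 -1.5000e-01 -2.5720e+01] q6 1.81 F [ 0.5 -0.2  0.1] gap 87.9
shift units [-0.011  0.007  0.306]
turn units [-0.003 -0.024 -0.003]
```

View pics/f1.png

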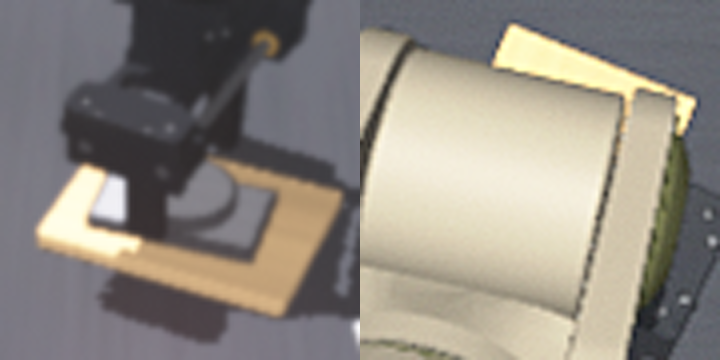

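Emit:
play_rows(
  increments=[1,0,0,0.2,0,-0.02,0,1,0,0,0.09,0,0,0,0.9,0,0,0,0,0,0,0.85,0,0,0,0,0,0],
)

```text
time: 18.33
position: [461.6, 22.7, 25.1]
ee_rot: [-3.141, -0.003, -0.449]
wrist_force: [0.7, -0.0, 0.1]
finger_gap: 76.6
```

```bash
python3 -c "
from h import *
go(460.6,22.8,24,-25.7)"
```

```text
t 18.33 pos [461.6  22.7  25.1] rpy [-1.7995e+02 -1.5000e-01 -2.5720e+01] q6 1.81 F [ 0.7 -0.   0.1] gap 76.6
shift units [-0.038  0.015  0.045]
turn units [-0.009 -0.025 -0.003]
```

Emit:
play_rows(
  increments=[0.8,-0.03,0,0.03,0,-0.02,0,0.75,0,0,0,0,0,0,0.7,0,0,0,0,0,0,0.65,0,0,0,0,0,0,0.55,0,0,0,0,0,0,0.5,0,0,0,0,0,0,0.5,0,0,0,0,0,0],
  squeeze=35,
)

```text
time: 18.92
position: [461.0, 23.0, 24.5]
ee_rot: [-3.141, -0.001, -0.449]
wrist_force: [-0.3, -0.7, -0.7]
finger_gap: 61.0
```

```bash
python3 -c "
from h import *
go(460.6,22.8,24,-25.7)"
```

```text
t 18.92 pos [461.   23.   24.5] rpy [-1.7995e+02 -4.0000e-02 -2.5720e+01] q6 1.81 F [-0.3 -0.7 -0.7] gap 61.0
shift units [-0.009  0.013  0.021]
turn units [-0.009 -0.007 -0.003]
```

Emit:
play_rows(
  increments=[0.5,0,0,-0.2,0,0,0,0.5,0,0,-0.4,0,0,0,0.5,0,0,-0.8,0,0,0,0.5,0,0,-0.9,0,0,0,0.5,0,0,-0.9,0,0,0,0.5,0,0,-0.6,0,0,0,0.5,0,0,-0.2,0,0,0,0.5,0,0,0,0,0,0],
)

```text
time: 19.58
position: [459.3, 23.4, 132.2]
ee_rot: [-3.141, 0.002, -0.449]
wrist_force: [-0.7, 0.3, -3.5]
finger_gap: 60.6
```

```bash
python3 -c "
from h import *
go(458.3,-356.8,120,-25.7)
look('g1',[460,20,30])
d=pickle.load(open('side_g1.pkl','rb'))
"
```

```text
t 19.58 pos [459.3  23.4 132.2] rpy [-1.7997e+02  1.2000e-01 -2.5720e+01] q6 1.81 F [-0.7  0.3 -3.5] gap 60.6
shift units [ 6.565 13.719  0.469]
turn units [-0.004  0.019 -0.003]
```

View pics/g1.png

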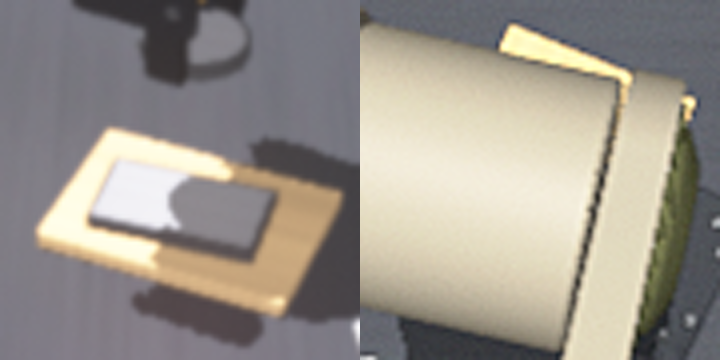

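Emit:
play_rows(
  increments=[0.5,0.25,0.5,0,0,0,0,0.5,0.48,1,0,0,0,0,0.5,0.48,1,0,0,0,0,0.5,0.48,1,0,0,0,0,0.5,0.48,1,0,0,0,0,0.5,0.48,1,0,0,0,0,0.5,0.48,1,0,0,0,0,0.5,0.48,1,0,0,0,0,0.5,0.48,1,0,0,0,0,0.5,0.48,1,0,0,0,0],
)

```text
time: 20.52
position: [452.9, -244.6, 116.8]
ee_rot: [-3.139, 0.028, -0.441]
wrist_force: [0.5, 0.6, -2.1]
finger_gap: 60.8
```

```bash
python3 -c "
from h import *
go(458.3,-356.8,110,-25.7)"
```

```text
t 20.52 pos [ 452.9 -244.6  116.8] rpy [-179.85    1.61  -25.29] q6 1.29 F [ 0.5  0.6 -2.1] gap 60.8
shift units [2.119 3.966 0.203]
turn units [-0.024  0.268  0.067]
```

Emit:
play_rows(
  increments=[0.5,0.4,0.8,-0.1,-0.02,0.26,0.06,0.5,0.45,0.9,-0.1,0,0,0,0.5,0.45,0.8,-0.1,0,0,0,0.5,0.4,0.6,0,0,0,0,0.5,0.25,0.4,0,0,0,0,0.5,0.1,0.2,0,0,0,0,0.5,0,0,0,0,0,0],
)

```text
time: 21.1
position: [454.3, -358.1, 112.5]
ee_rot: [-3.136, 0.016, -0.455]
wrist_force: [0.1, 0.4, -2.8]
finger_gap: 60.8
```

```bash
python3 -c "
from h import *
go(458.3,-356.8,70,-25.7)"
```

```text
t 21.1 pos [ 454.3 -358.1  112.5] rpy [-179.65    0.93  -26.04] q6 1.16 F [ 0.1  0.4 -2.8] gap 60.8
shift units [ 0.149 -0.108  1.698]
turn units [-0.058  0.155 -0.058]
```

Emit:
play_rows(
  increments=[0.5,0.1,-0.06,0.3,-0.05,0.15,-0.05,0.5,0.02,0,0.4,0,0,0,0.5,0,0,0.3,0,0,0,0.5,0,0,0.2,0,0,0,0.5,0,0,0,0,0,0,0.5,0,0,0,0,0,0],
)

```text
time: 21.6
position: [456.5, -353.8, 76.9]
ee_rot: [-3.137, 0.008, -0.448]
wrist_force: [1.2, -0.8, -2.2]
finger_gap: 60.9
```

```bash
python3 -c "
from h import *
go(458.3,-356.8,60,-25.7)
look('g2',[458,-357,60])
"
```

```text
t 21.6 pos [ 456.5 -353.8   76.9] rpy [-179.74    0.45  -25.65] q6 1.16 F [ 1.2 -0.8 -2.2] gap 60.9
shift units [0.122 0.082 0.675]
turn units [-0.043  0.075  0.008]
```

View pics/g2.png

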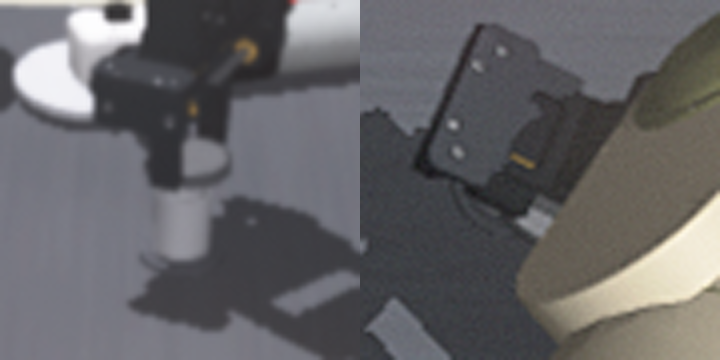

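```bash
cat >> h.py <<'E'
def ovl(d,sets,X,out,w=70,s=8):
    c,r=proj(d,np.array([X]))[0].astype(int);h=w//2
    x0=int(np.clip(c-h,0,560-w));y0=int(np.clip(r-h,0,420-w))
    I=cv2.resize(d['frame'][y0:y0+w,x0:x0+w,::-1],(w*s,w*s),interpolation=cv2.INTER_CUBIC)
    for P,col in sets:
        uv=((proj(d,np.array(P))-[x0,y0]+.5)*s).astype(int)
        cv2.polylines(I,[uv.reshape(-1,1,2)],True,col,1)
    cv2.imwrite(out,I)
def circ(x,y,z,r): 
    t=np.linspace(0,6.28,60);return np.c_[x+r*np.cos(t),y+r*np.sin(t),0*t+z]
E
python3 -c "
from h import *
d=pickle.load(open('side_g2.pkl','rb'))
zt=76.9-2.5+10
ovl(d,[(circ(456.5,-353.8,zt,31),(0,255,0)),(circ(457.5,-355.4,55,21),(0,0,255)),(circ(457.5,-355.4,6,21),(0,0,255))],[458,-357,60],'pics/g3.png')
"
```

```text
(no output)
```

View pics/g3.png

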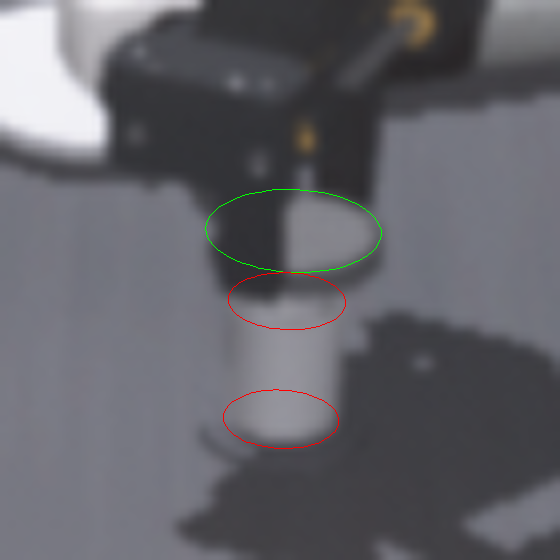

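Emit:
play_rows(
  increments=[0.5,0.1,0.06,0.2,-0.04,0.07,0,0.5,0,0,0.2,0,0,0,0.5,0,0,0.1,0,0,0,0.5,0,0,0,0,0,0],
)

```text
time: 22.03
position: [458.8, -357.2, 64.7]
ee_rot: [3.14, -0.003, -0.448]
wrist_force: [0.5, -0.3, -2.0]
finger_gap: 61.1
```

```bash
python3 -c "
from h import *
go(457.9,-356.2,57.5,-25.7)
"
```

```text
t 22.03 pos [ 458.8 -357.2   64.7] rpy [179.92  -0.18 -25.66] q6 1.16 F [ 0.5 -0.3 -2. ] gap 61.1
shift units [-0.049 -0.02   0.287]
turn units [ 0.014 -0.029  0.006]
```

Emit:
play_rows(
  increments=[0.5,-0.04,-0.02,0.1,0.01,-0.03,0,0.5,0,0,0.1,0,0,0,0.5,0,0,0.04,0,0,0,0.5,0,0,0,0,0,0],
)

```text
time: 22.37
position: [458.0, -356.3, 58.0]
ee_rot: [3.141, 0.0, -0.448]
wrist_force: [-0.0, -0.3, -2.0]
finger_gap: 61.1
```

```bash
python3 -c "
from h import *
go(457.9,-356.2,57.5,-25.7)
"
```

```text
t 22.37 pos [ 458.  -356.3   58. ] rpy [ 1.7999e+02  3.0000e-02 -2.5670e+01] q6 1.16 F [-0.  -0.3 -2. ] gap 61.1
shift units [-0.004 -0.001  0.02 ]
turn units [0.002 0.005 0.005]
```

Emit:
play_rows(
  increments=[0.5,0,0,0.03,0,0,0,0.5,0,0,0.03,0,0,0,0.5,0,0,0.03,0,0,0],
)

```text
time: 22.62
position: [458.1, -356.3, 57.5]
ee_rot: [3.141, 0.0, -0.448]
wrist_force: [-2.9, 3.0, 5.4]
finger_gap: 60.6
```

```bash
python3 -c "
from h import *
go(457.9,-356.2,57,-25.7)
"
```

```text
t 22.62 pos [ 458.1 -356.3   57.5] rpy [ 1.7997e+02  1.0000e-02 -2.5660e+01] q6 1.16 F [-2.9  3.   5.4] gap 60.6
shift units [-0.009 -0.001  0.02 ]
turn units [0.005 0.002 0.007]
```

Contact. Releasing.

Emit:
play_rows(
  increments=[0.69,0,0,0,0,0,0,0.71,0,0,0,0,0,0,0.75,0,0,0,0,0,0,0.85,0,0,0,0,0,0,0.95,0,0,0,0,0,0,0.95,0,0,-0.3,0,0,0,1,0,0,-0.8,0,0,0,1,0,0,-1,0,0,0,1,0,0,-1,0,0,0,1,0,0,0,0,0,0],
)

```text
time: 23.45
position: [458.4, -356.6, 140.3]
ee_rot: [3.141, -0.001, -0.448]
wrist_force: [-0.1, -0.3, 0.4]
finger_gap: 88.0
```

```bash
python3 -c "
from h import *
go(460,20,130,-15)
look('i1',[458,-357,60])
look('i2',[460,20,20])
T=pickle.load(open('top_i2.pkl','rb'));S=pickle.load(open('side_i2.pkl','rb'))
for nm,d in(('top',T),('side',S)):
    r,f=fit(d,'c',62,62,65,[-4],[0],[458,-356,0]);print('rnd',nm,r[:2].round(1),f)
    r,f=fit(d,'r',78,38,60,[-4],[0],[656,179,[-.45]]);print('nar',nm,r[:2].round(1),np.degrees(r[2]).round(1),f)
    for o in(-3,-4):
      r,f=fit(d,'r',100,60,22,[o],[0],[460,20,[-.26]]);print('wide',nm,r[:2].round(1),np.degrees(r[2]).round(1),f)
"
```

```text
t 23.45 pos [ 458.4 -356.6  140.3] rpy [ 1.7994e+02 -6.0000e-02 -2.5660e+01] q6 1.16 F [-0.1 -0.3  0.4] gap 88.0
shift units [ -6.466 -13.608   0.391]
turn units [ 0.011 -0.01  -1.777]
rnd top [ 459.6 -355.9] -31.319874136540022
nar top [656.6 177.5] -26.3 -127.61476787642505
wide top [462.9  23.9] -16.2 -23.159446504740288
wide top [462.5  23.8] -16.4 -46.28133829628112
rnd side [ 458.3 -354.9] -36.59217687575199
nar side [655.5 181. ] -26.7 -81.70618305715024
wide side [461.3  26.7] -16.7 -21.894626102732076
wide side [461.   27.3] -16.5 -31.697637770521766
```

View pics/i1.png

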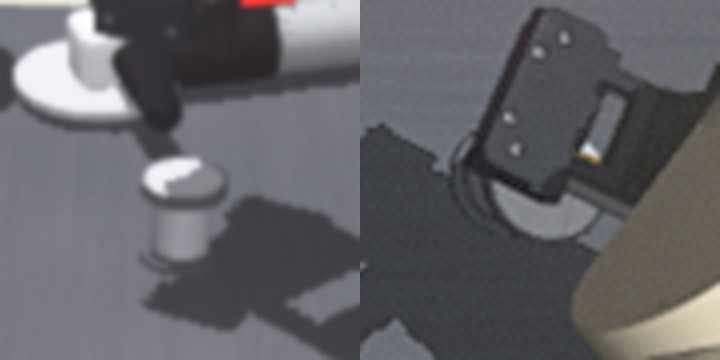

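View pics/i2.png

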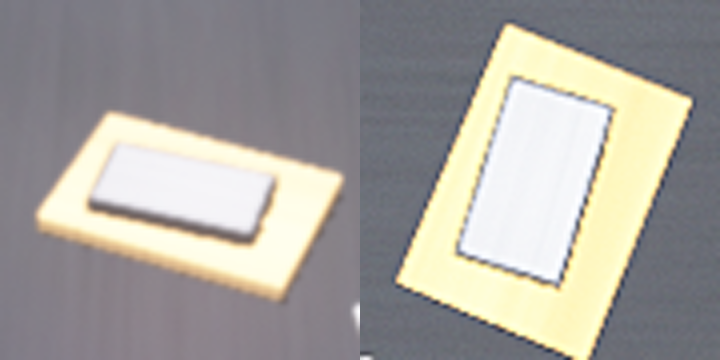

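Emit:
play_rows(
  increments=[1,0,0,0,0,0,-0.8,1,0,0,0,0,0,-0.75,1,-0.3,-0.5,0,0,0,0,1,-0.25,-1,0,0,0,0,1,-0.25,-1,0,0,0,0,1,-0.25,-1,0,0,0,0,1,-0.25,-1,0,0,0,0,1,-0.25,-1,0,0,0,0,1,-0.25,-1,0,0,0,0,1,-0.25,-1,0,0,0,0],
)

```text
time: 24.48
position: [453.8, -153.3, 124.3]
ee_rot: [-3.129, 0.026, -0.285]
wrist_force: [0.4, -0.4, 0.8]
finger_gap: 87.9
```

```bash
python3 -c "
from h import *
go(461.9,25.2,110,-16.4)
"
```

```text
t 24.48 pos [ 453.8 -153.3  124.3] rpy [-179.25    1.51  -16.32] q6 1.28 F [ 0.4 -0.4  0.8] gap 87.9
shift units [-1.678 -6.936  0.708]
turn units [-0.124  0.252  0.012]
```

Emit:
play_rows(
  increments=[1,-0.2,-0.8,0,-0.12,0.25,0.01,1,-0.25,-1,0,0,0,0,1,-0.25,-1,0,0,0,0,1,-0.25,-1,0,0,0,0,1,-0.25,-1,0,0,0,0,1,-0.25,-1,0,0,0,0,1,-0.15,-0.6,0.1,0,0,0,1,0,-0.3,0.2,0,0,0,1,0,0,0.2,0,0,0,1,0,0,0,0,0,0],
)

```text
time: 25.32
position: [456.2, 32.4, 102.7]
ee_rot: [-3.14, 0.018, -0.282]
wrist_force: [-0.5, 0.7, -0.7]
finger_gap: 87.9
```

```bash
python3 -c "
from h import *
go(461.9,25.2,50,-16.4)
"
```

```text
t 25.32 pos [456.2  32.4 102.7] rpy [-179.93    1.04  -16.14] q6 1.66 F [-0.5  0.7 -0.7] gap 87.9
shift units [0.337 0.215 2.103]
turn units [-0.01   0.174  0.043]
```

Emit:
play_rows(
  increments=[1,0.15,0.12,0.4,0,0.17,0.04,1,0.1,0.08,0.6,0,0,0,1,0,0,0.6,0,0,0,1,0,0,0.3,0,0,0,1,0,0,0,0,0,0,1,0,0,0,0,0,0],
)

```text
time: 25.82
position: [460.7, 20.4, 51.5]
ee_rot: [-3.141, 0.002, -0.292]
wrist_force: [-0.2, -0.0, 0.2]
finger_gap: 87.8
```

```bash
python3 -c "
from h import *
go(461.9,25.2,14,-16.4)
"
```

```text
t 25.82 pos [460.7  20.4  51.5] rpy [-1.7999e+02  1.4000e-01 -1.6720e+01] q6 1.65 F [-0.2 -0.   0.2] gap 87.8
shift units [-0.004 -0.197  1.5  ]
turn units [-0.001  0.023 -0.053]
```

Emit:
play_rows(
  increments=[1,0,-0.17,0.4,0,0.02,-0.05,1,0,0,0.4,0,0,0,1,0,0,0.25,0,0,0,1,0,0,0.1,0,0,0,1,0,0,0,0,0,0],
)

```text
time: 26.23
position: [463.3, 22.9, 23.2]
ee_rot: [-3.141, -0.003, -0.288]
wrist_force: [0.6, -0.4, -0.7]
finger_gap: 88.2
```

```bash
python3 -c "
from h import *
go(461.9,25.2,14,-16.4)
look('j1',[460,20,20])
"
```

```text
t 26.23 pos [463.3  22.9  23.2] rpy [-179.99   -0.18  -16.51] q6 1.65 F [ 0.6 -0.4 -0.7] gap 88.2
shift units [-0.081 -0.071  0.369]
turn units [-0.002 -0.03  -0.018]
```

View pics/j1.png

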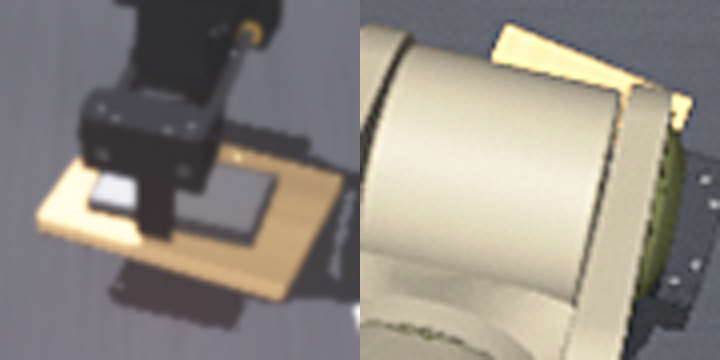

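Emit:
play_rows(
  increments=[1,-0.07,-0.06,0.2,0,-0.03,-0.01,1,0,0,0.1,0,0,0,1,0,0,0.03,0,0,0,0.95,0,0,0,0,0,0],
)

```text
time: 26.67
position: [462.7, 24.9, 15.6]
ee_rot: [-3.141, -0.002, -0.287]
wrist_force: [-0.9, 0.1, 0.7]
finger_gap: 84.5
```

```bash
python3 -c "
from h import *
go(461.9,25.2,14,-16.4)
"
```

```text
t 26.67 pos [462.7  24.9  15.6] rpy [-1.7997e+02 -1.3000e-01 -1.6430e+01] q6 1.66 F [-0.9  0.1  0.7] gap 84.5
shift units [-0.035 -0.001  0.063]
turn units [-0.004 -0.021 -0.006]
```

Emit:
play_rows(
  increments=[0.9,-0.03,0,0.05,0,-0.02,0,0.8,0,0,0,0,0,0,0.72,0,0,0,0,0,0,0.65,0,0,0,0,0,0,0.55,0,0,0,0,0,0,0.5,0,0,0,0,0,0,0.5,0,0,0,0,0,0,0.5,0,0,0,0,0,0],
  squeeze=50,
)

```text
time: 27.33
position: [462.0, 25.1, 14.4]
ee_rot: [-3.141, -0.0, -0.287]
wrist_force: [0.0, -0.2, -0.7]
finger_gap: 59.3
```

```bash
python3 -c "
from h import *
go(461.9,25.2,14,-16.4)
"
```

```text
t 27.33 pos [462.   25.1  14.4] rpy [-1.7998e+02 -1.0000e-02 -1.6430e+01] q6 1.66 F [ 0.  -0.2 -0.7] gap 59.3
shift units [-0.006 -0.001  0.014]
turn units [-0.004 -0.002 -0.004]
```

Lift, and turn slightly toward -15.1° (wz -0.22).

Emit:
play_rows(
  increments=[0.5,0,0,-0.2,0,0,0,0.5,0,0,-0.4,0,0,0,0.5,0,0,-0.8,0,0,0,0.5,0,0,-0.9,0,0,0,0.5,0,0,-0.9,0,0,0,0.5,0,0,-0.7,0,0,-0.22,0.5,0,0,-0.3,0,0,0,0.5,0,0,0,0,0,0,0.5,0,0,0,0,0,0],
)

```text
time: 28.08
position: [459.3, 25.7, 126.1]
ee_rot: [-3.141, 0.005, -0.264]
wrist_force: [0.4, 0.0, -3.6]
finger_gap: 59.5
```

```bash
python3 -c "
from h import *
go(489.1,313.7,130,-15.1)
look('k1',[460,25,120])
S=pickle.load(open('side_k1.pkl','rb'))
from rig import manip
s=manip.state();p=s['position'];z=p[2]-2.4+10
r,f=fit(S,'r',100,60,z,[-4],[0],[p[0],p[1],[s['ee_rot'][2]]]);print(p,r,np.degrees(r[2]),f)
w=s['ee_rot'][2];c,n=np.cos(w),np.sin(w);R=np.array([[c,-n],[n,c]])
P=[np.r_[R@q+p[:2],z] for q in([50,30],[50,-30],[-50,-30],[-50,30])]
ovl(S,[(P,(0,255,0))],[p[0],p[1],z],'pics/k2.png',w=80,s=7)
"
```

```text
t 28.08 pos [459.3  25.7 126.1] rpy [-179.99    0.31  -15.12] q6 1.63 F [ 0.4  0.  -3.6] gap 59.5
shift units [ -1.856 -11.43   -0.143]
turn units [-0.002  0.052 -0.003]
[459.07744322  25.77577354 125.40621705] [ 4.59268484e+02  2.70288567e+01 -2.23978887e-01] -12.833044907681286 -26.58184124552649
```

View pics/k2.png

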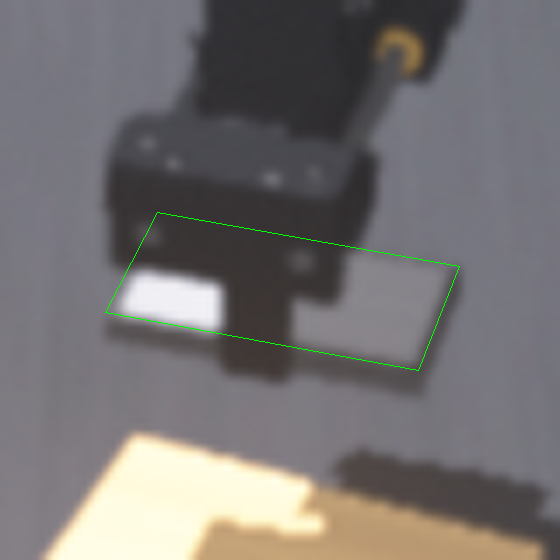

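Emit:
play_rows(
  increments=[0.5,-0.08,-0.5,-0.1,0,0.05,0,0.5,-0.16,-1,-0.1,0,0,0,0.5,-0.16,-1,-0.1,0,0,0,0.5,-0.16,-1,-0.1,0,0,0,0.5,-0.16,-1,-0.05,0,0,0,0.5,-0.16,-1,0,0,0,0,0.5,-0.16,-1,0,0,0,0,0.5,-0.16,-1,0,0,0,0,0.5,-0.16,-1,0,0,0,0,0.5,-0.16,-1,0,0,0,0],
)

```text
time: 29.02
position: [481.1, 271.1, 124.4]
ee_rot: [3.133, 0.023, -0.275]
wrist_force: [0.2, -0.7, -3.4]
finger_gap: 59.6
```

```bash
python3 -c "
from h import *
go(489.1,313.7,100,-15.1)
"
```

```text
t 29.02 pos [481.1 271.1 124.4] rpy [179.48   1.31 -15.76] q6 2.14 F [ 0.2 -0.7 -3.4] gap 59.6
shift units [-0.131 -1.735  0.964]
turn units [ 0.085  0.219 -0.108]
```

Emit:
play_rows(
  increments=[0.5,-0.05,-0.7,0.2,0.08,0.21,-0.1,0.5,-0.05,-0.5,0.3,0,0,0,0.5,0,-0.3,0.3,0,0,0,0.5,0,-0.1,0.2,0,0,0,0.5,0,0,0,0,0,0,0.5,0,0,0,0,0,0],
)

```text
time: 29.52
position: [486.2, 315.1, 90.1]
ee_rot: [3.135, 0.01, -0.261]
wrist_force: [0.4, 0.1, -3.3]
finger_gap: 59.5
```

```bash
python3 -c "
from h import *
go(489.1,313.9,60,-15.1)
"
```

```text
t 29.52 pos [486.2 315.1  90.1] rpy [179.61   0.59 -14.94] q6 2.2 F [ 0.4  0.1 -3.3] gap 59.5
shift units [0.138 0.008 1.203]
turn units [0.065 0.098 0.028]
```

Emit:
play_rows(
  increments=[0.5,0.13,0,0.3,0.06,0.1,0.03,0.5,0,0,0.4,0,0,0,0.5,0,0,0.2,0,0,0,0.5,0,0,0,0,0,0,0.5,0,0,0,0,0,0],
)

```text
time: 29.93
position: [489.8, 311.2, 66.5]
ee_rot: [3.14, 0.001, -0.268]
wrist_force: [-0.1, -0.1, -4.3]
finger_gap: 59.3
```

```bash
python3 -c "
from h import *
go(489.1,313.9,47.4,-15.1)
look('l1',[489,313,60])
"
```

```text
t 29.93 pos [489.8 311.2  66.5] rpy [ 1.7991e+02  3.0000e-02 -1.5330e+01] q6 2.2 F [-0.1 -0.1 -4.3] gap 59.3
shift units [-0.054 -0.099  0.763]
turn units [ 0.015  0.006 -0.039]
```

View pics/l1.png

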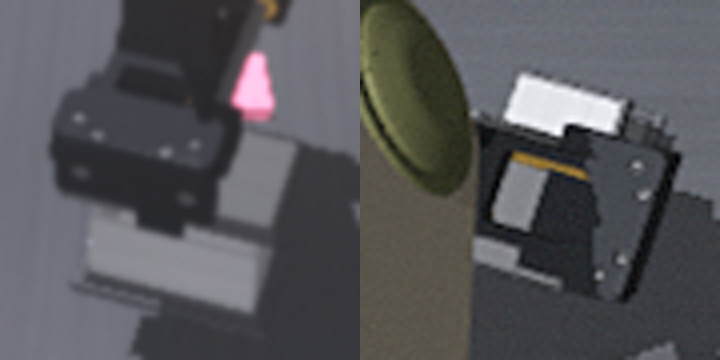

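Emit:
play_rows(
  increments=[0.5,-0.04,-0.09,0.25,0.01,0,-0.04,0.5,0,0,0.25,0,0,0,0.5,0,0,0.12,0,0,0,0.5,0,0,0,0,0,0],
)

```text
time: 30.37
position: [489.8, 314.4, 50.7]
ee_rot: [-3.141, -0.001, -0.262]
wrist_force: [0.0, 0.4, -4.8]
finger_gap: 59.2
```

```bash
python3 -c "
from h import *
go(489.1,313.9,47.4,-15.1)
"
```

```text
t 30.37 pos [489.8 314.4  50.7] rpy [-1.7994e+02 -7.0000e-02 -1.5040e+01] q6 2.2 F [ 0.   0.4 -4.8] gap 59.2
shift units [-0.023  0.025  0.132]
turn units [-0.01  -0.012  0.011]
```

Emit:
play_rows(
  increments=[0.5,-0.02,0.02,0.06,-0.01,-0.01,0,0.5,0,0,0.04,0,0,0,0.5,0,0,0.03,0,0,0,0.5,0,0,0.02,0,0,0],
)

```text
time: 30.7
position: [489.2, 314.1, 47.3]
ee_rot: [3.141, -0.0, -0.262]
wrist_force: [-3.6, -0.8, 3.9]
finger_gap: 59.5
```

```bash
python3 -c "
from h import *
go(489.1,313.9,47.4,-15.1)
"
```

```text
t 30.7 pos [489.2 314.1  47.3] rpy [ 1.7998e+02 -1.0000e-02 -1.5020e+01] q6 2.2 F [-3.6 -0.8  3.9] gap 59.5
shift units [-0.001  0.008 -0.002]
turn units [ 0.003 -0.001  0.014]
```

Seated. Release and retreat.

Emit:
play_rows(
  increments=[0.68,0,0,0,0,0,0,0.7,0,0,0,0,0,0,0.75,0,0,0,0,0,0,0.85,0,0,0,0,0,0,0.95,0,0,0,0,0,0,1,0,0,-0.3,0,0,0,1,0,0,-0.8,0,0,0,1,0,0,-1,0,0,0,1,0,0,-1,0,0,0,1,0,0,-0.5,0,0,0],
)

```text
time: 31.53
position: [489.1, 314.0, 141.6]
ee_rot: [3.141, 0.0, -0.262]
wrist_force: [1.0, 0.3, -0.5]
finger_gap: 88.2
```

Emit:
play_rows(
  increments=[1,-0.6,0.3,-0.1,0,0,0,1,-1,0.3,-0.1,0,0,0,1,-1,0.3,-0.1,0,0,0,1,-1,0.3,-0.1,0,0,0,1,-1,0.3,-0.1,0,0,0,1,-1,0.3,-0.1,0,0,0,1,-0.8,0.3,-0.1,0,0,0,1,-0.4,0.1,0,0,0,0,1,0,0,0,0,0,0,1,0,0,0,0,0,0],
)

```text
time: 32.37
position: [306.4, 305.0, 168.3]
ee_rot: [-3.13, -0.014, -0.264]
wrist_force: [0.9, -0.1, 0.5]
finger_gap: 87.9
```

```bash
python3 -c "
from h import *
go(489.1,313.9,47.4,-15.1)
look('m1',[489,313,60])
T=pickle.load(open('top_m1.pkl','rb'));S=pickle.load(open('side_m1.pkl','rb'))
for nm,d in(('top',T),('side',S)):
    cv2.imwrite(f'pics/m_{nm}.png',cv2.resize(d['frame'][:,:,::-1],None,fx=1.42,fy=1.42,interpolation=cv2.INTER_CUBIC))
    for n,sh,a,b,z,p in(('sq','r',44,44,70,[662,-189,[-.4]]),('nar','r',78,38,60,[656,179,[-.45]]),('rnd','c',62,62,65,[458,-356,0]),('wide','r',100,60,55,[489,313,[-.26]])):
      r,f=fit(d,sh,a,b,z,[-4],[0],p);print(n,nm,r[:2].round(1),np.degrees(r[2]).round(1),round(f,1))
"
```

```text
t 32.37 pos [306.4 305.  168.3] rpy [-179.36   -0.81  -15.11] q6 2.35 F [ 0.9 -0.1  0.5] gap 87.9
shift units [ 6.893 -2.192  4.957]
turn units [-0.107 -0.134 -0.002]
sq top [ 662.7 -189.4] -21.2 -112.4
nar top [656.6 177.5] -26.2 -125.3
rnd top [ 458.5 -356.3] -3.1 -110.8
wide top [489.4 312.4] -15.1 -122.3
sq side [ 661.5 -186.7] -17.6 -63.3
nar side [655.5 181. ] -26.7 -81.6
rnd side [ 457.2 -354.4] 1.6 -57.2
wide side [488.3 315.9] -14.7 -90.7
```

View pics/m_top.png

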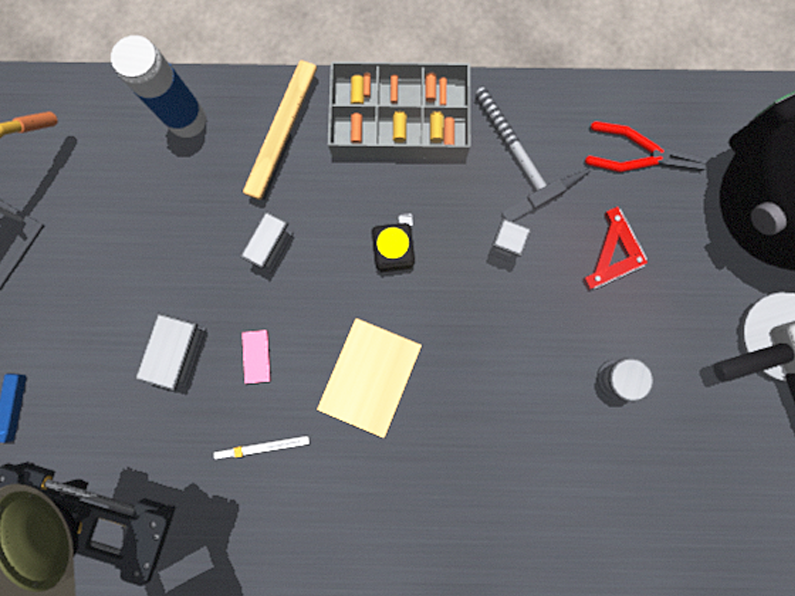

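View pics/m_side.png

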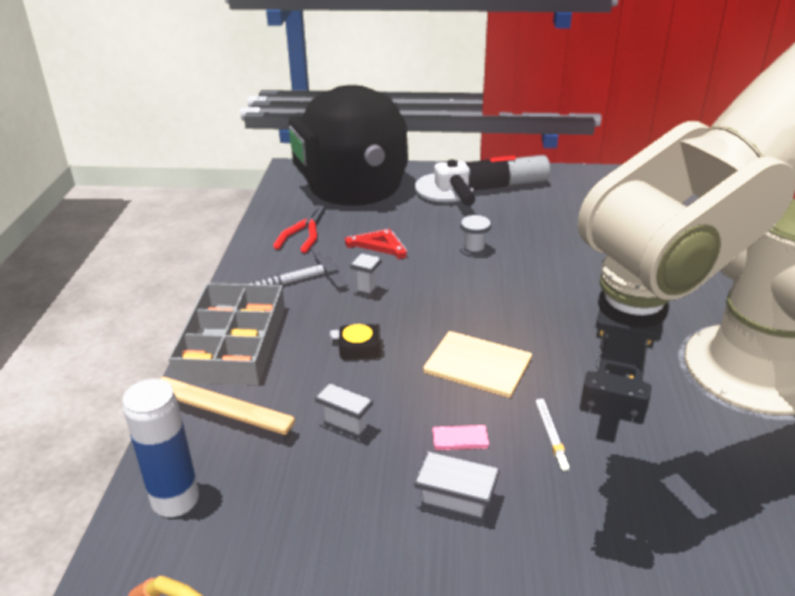

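All four caps are seated within about 1.5 mm of their tube fits in both cameras, and the tape and magnet haven't moved. I'm handing in the job.

```bash
python3 -c "
from rig import ticket;print(ticket.job_done())"
```

```text
the job is handed in; nothing more can be done
None
```

All four caps are on their own tubes, and I handed the job in at about 32 s of the 141 s allowed. I took them from the top of the stack down (square, narrow, round, wide) and lowered each gently until it seated. The gripper has released them and is clear.

Last checks, comparing each cap with its tube as fitted in the same camera at the start:

| Cap | Top camera offset | Top camera angle | Side camera offset | Side camera angle |
|---|---|---|---|---|
| Square | 1.3 mm | 1.5° | 1.1 mm | about 1° |
| Narrow | 0.2 mm | 0.6° | 0.5 mm | about 1° |
| Round | 2.0 mm | – | 1.0 mm | – |
| Wide | 0.4 mm | 0.1° | 0.7 mm | 0.4° |

- **Other objects:** In the top picture the tape measure, the magnet and the pink look-alike plate are where they started. The caps look flat in both views.
- **Forces:** The highest wrist force in the readings at the end of each move was under 10 N.
- **Disagreements:** The two cameras differ from each other by 1–4 mm, mostly in y, so I only compared within one camera. The side camera's square angles are less certain: it read -16.8° for the tube, where the top camera read -22.7°.
- **Narrow cap contact:** The wrist force showed no clear touch when the narrow cap seated. I released it less than 1 mm above its expected height, and the later pictures show it lying flat.

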